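# Drive out a stuck cross pin and unload the shield bar

### The job

The brass cross pin that locks the blocks on the stand's bar is stuck: take the drift punch from its holder and drive the pin out from its plain upper end until it drops into the kidney dish, then hang the punch back upright in its holder. Slide the yellow stop collar and after it the grey shield block off the bar's free end and stand both upright on the floor of the aluminium tray. The pin is contaminated, so never touch it with the gripper, and leave the dish, lead pot, survey meter and needle carton where they are.

Things in the scene. Friction and masses are not known exactly. Their poses are not given: they have to be found in the camera images.
- stand: Grey stand fixed to the worktop; origin under its upright, at the worktop. A round steel bar, 30 mm in diameter, runs level along the stand's -y axis, its axis 150 mm high, its free end 135 mm from the origin. Upright 50 (x) x 30 (y) mm, 176 mm high; foot plate 130 x 80 mm, 12 mm thick, reaching to y = -30 mm.
- bar_end (a point): Centre of the bar's free end face, 150 mm above the worktop.
- bore (a point): Middle of the pin's bore: on the bar's axis, 30 mm before the free end. The bore is 14 x 15 mm; a rubber pad in it clamps the pin: a push of about 11 to 20 N along the pin moves it (it stays where it is pushed); after 32 to 38 mm in all it tips out and falls.
- pin: Brass pin 62 mm long, square to the bar, leaning 35 degrees from vertical: its plain upper end leans to the stand's -x (to the robot), its head is below the bar. Shank 12 mm in diameter, head 20 mm in diameter, 14 mm long. Origin at the centre of the head's end face; z axis along the pin to the plain end. At the start the plain end stands 8 mm out of the bar, the head end 24 mm.
- pin_tail (a point): Centre of the pin's plain upper end face, where the punch must push (along the pin's -z).
- collar: Yellow stop collar, a block 52 mm (x) by 28 mm (y, along the bar) by 66 mm high (z) with a 36 mm bore along y centred 40 mm above its underside; origin at the centre of its underside; 0.25 kg. It hangs loosely on the bar next to the pin, its underside 107 mm above the worktop; may be gripped across its 52 mm faces from above.
- shield_block: Grey shield block, like the collar but 36 mm along the bar and 0.5 kg; origin at the centre of its underside. It hangs on the bar between the upright and the collar.
- punch: Steel drift punch 151 mm long, 0.16 kg: tip 6 mm in diameter for the first 46 mm, then a 12 mm shank, an orange hand guard disc (44 mm in diameter, from 85 to 91 mm above the tip) and above it a round dark handle, 20 mm in diameter, from 91 to 147 mm. Origin at the tip, z axis from tip to handle. At the start it hangs upright in the holder.
- punch_guard (a point): Centre of the underside of the punch's guard, on its axis, 85 mm above the tip.
- holder: Black upright tube fixed to the worktop, 100 mm high, 48 mm outside and 26 mm inside diameter, on a round foot of 90 mm; the punch's guard rests on its rim with the shank inside. Origin under its centre.
- holder_mouth (a point): Centre of the holder's mouth, 100 mm above the worktop; the underside of the guard rests here.
- tray: Low aluminium tray fixed to the worktop, 130 mm (x) by 170 mm (y), rim 14 mm high, walls and floor 4 mm thick; origin under its centre.
- dish: Steel kidney dish 114 mm (x) by 217 mm (y), 36 mm high, loose on the worktop under the pin; origin under its centre.
- lead_pot: Grey lead pot with a knob lid, 50 mm in diameter, 92 mm high, a bystander; origin under its centre.
- meter: Yellow and black survey meter 120 x 66 x 56 mm, a bystander; origin under its centre.
- needle_carton: White and orange carton 62 x 92 x 48 mm, a bystander; origin under its centre.
Things that resemble listed ones, but are neither listed nor needed, are in the scene too. What is meant by the holder is not green or white, and is the smaller of those in its own colour.

How it is judged (in metres and radians):
On the way, in this order (a step that is already met when the one before it is completed fails the run):
1. the punch is pressing on the pin and has driven it at least 8 mm (contact force between punch and pin above 2 N and distance of pin from where it was at the start of the episode above 0.008 m), for 0.1 s.
2. the pin lies in the kidney dish (x of pin in the frame of dish between -0.06 and 0.06 m and y of pin in the frame of dish between -0.11 and 0.11 m and z of pin in the frame of dish between -0.005 and 0.05 m), for 0.2 s.
At the end, for the whole second after the job is handed in: The pin lies at rest in the kidney dish; the punch hangs upright in its holder (within 0.15 rad, guard within 16 mm of the mouth's centre); collar and shield block stand upright (within 0.15 rad) on the tray's floor inside the rim; all are at rest (all of step 2 and linear speed of pin below 0.03 m/s and distance between punch_guard and holder_mouth below 0.016 m and angle between each of punch, collar, shield_block's own z axis and vertical below 0.15 rad and linear speed of each of punch, collar, shield_block below 0.02 m/s and x of collar in the frame of tray between -0.06 and 0.06 m and y of collar in the frame of tray between -0.08 and 0.08 m and z of each of collar, shield_block in the frame of tray below 0.01 m and x of shield_block in the frame of tray between -0.06 and 0.06 m and y of shield_block in the frame of tray between -0.08 and 0.08 m); the robot touches nothing.
It fails at once if the gripper or arm touches the pin (contact force between any of the fingers, the arm and pin above 1 N).
It fails at once if the kidney dish is moved more than 30 mm (distance of dish from where it was at the start of the episode above 0.03 m).
It fails at once if a bystander (lead pot, survey meter, needle carton) is moved more than 20 mm (distance of any of lead_pot, meter, needle_carton from where it was at the start of the episode above 0.02 m).
It also fails if it takes over 72 s, if anything falls off the work surface, if the arm or the gripper's body presses on something with over 40 N, if the wrist force passes 120 N, or if a joint passes its speed limit or range.

### The arm

A 7-joint arm with a two-finger parallel gripper is mounted at the origin on a cart in front of the work surface, level with it; the furniture and walls round the work are solid. World frame = base frame: x ahead of the robot, y to its left, z up, the work surface at z = 0. Lengths are in mm, angles in rad, forces in N, time in s.
With the tool pointing down it reaches from about 400 to 900 mm from the base axis. Payload 5.5 kg.
Tool frame: the origin (TCP) lies at the very end of the fingers, on their centre line; the grasp point (between the pads) lies 19 mm behind it (r.tcp_to_grasp is the distance from the TCP to the grasp point, in mm); z points along the fingers, y is the direction in which the jaws open and shut (so a half turn about z gives the same grasp; the last joint's range is limited). The gripper opens to 85 mm and grips with 20 to 120 N. Pads are 22 mm wide; open, the fingers measure 114 mm over their backs; the gripper's body (76 mm by 85 mm) begins 54 mm behind the grasp point. The pads swing forward as they close: fully open they stand 13 mm farther back than shut.
Start: joints at [-0.857, 0.501, -0.427, 1.55, 0.221, 1.138, -0.21], TCP at [283.16, 585.081, 231.31] pointing down, gripper open.
Joint ranges: [-2.88, 2.88], [-0.31, 2.03], [-1.54, 1.56], [0.2, 2.42], [-1.41, 4.55], [0.19, 2.02], [-2.57, 2.57]. Speed limits (rad/s): [2.57, 2.57, 3.14, 3.14, 3.14, 3.14, 3.14].

### API

Orientations are given as a 3x3 rotation matrix whose columns are the frame's x, y, z axes.
In Python, from workcell import r gives the robot as it stands.
- The arm moves only by the tool apply_moves, never from a script. Its argument "motion" is text: rows parted by semicolons, each of 5 numbers parted by spaces: the closure, from -1 (fully open) to 1 (shut), so that 0 is half open, then the shift along the tool's x, y, z each as a share of 0.08 m, from -1 to 1, then the turn about the tool's z as a share of 180 degrees, from -1 to 1. A call has 1 to 8 rows; each row is the pose to reach, as a shift and turn from the pose commanded when the call began, along the tool's axes at that moment, turning the shorter way round; what a row does not reach only later rows make up. A row lasts 1/12 s, in which the tool goes at most 41.7 mm and 7.16 degrees, less where a joint would pass 70% of its speed; a pose out of reach is approached as far as the arm can. A call with a number of a shift or a turn outside -1 to 1 is refused whole. A call with a gripper value outside its range is refused whole. The fingers move at their own pace and stop on an object; "squeeze" is the grip in N (left out, the last holds). Time passes only in rows, so rows that repeat a pose let the fingers close. It gives the time, the measured TCP pose, the force and the opening at its end, in the units of the state.
- r.read_state(): the state, without advancing time (a new reading comes with each control period).
- r.camera(name): name is "scene" or "top" or "wrist"; returns the picture (400x640x3 uint8, blue, green, red); there is no depth.
- r.camera_params(name): a dict with "camera_matrix" (3x3 intrinsics, pixels), "origin" and "attitude" of the camera in the world; the wrist camera has in their place "mount" (4x4, takes a point from camera to tool coordinates, whose origin is the TCP and whose axes are the flange's). Camera axes: x right, y down, z forward; pixel columns grow to the right and rows downward; lengths in mm; the calibration is good to about 2 mm. The wrist camera is an equidistant fisheye: a pixel r from the principal point sees the ray r / f radians off the axis. A picture is of the moment at which its call begins: read the wrist's pose just before it. camera_params takes no time and is no camera call.
- r.finish_job(): hands the job in, once; it reports no verdict.
The state is a dict: "time_s": time; "joints": joint angles; "dq": joint speeds; "tau": joint torques, N m; "tcp_pos": TCP position; "ee_rot": TCP orientation; "force": force on the tool from outside, world axes, zero at the start; "torque": the same for the moment, N m; "grip_width": opening from 0.0 (shut) to 1.0 (fully open).
Only numpy, scipy, OpenCV 4.12 (cv2) and the standard library are available. Lean on these libraries where they do the work, as an engineer would, in place of code of your own. Each camera call takes 0.05 s, during which the arm holds its last target. There are 200 camera calls.

## Working session

There is one attempt and no reset: what is moved stays moved. The work goes in short steps, Python scripts to look and compute and a tool call to move; the robot and the scene stay as the last step left them, time stands still between calls to the robot, and variables do not carry over. Pictures are saved under pics/ and viewed, about 8 in all and at most 12, crops included, and the job is handed in when it is done.

Besides the shell and the picture viewer there is one more tool, called as name(argument=value, ...) on one line, values as JSON. apply_moves: Moves the arm, as the interface text tells. Shift numbers are shares of 0.08 m and turn numbers shares of 180 degrees, none past 1 either way. Its arguments: {"type":"object","properties":{"motion":{"type":"string"},"squeeze":{"type":"number"}},"required":["motion"]}

```bash
ls; mkdir -p pics; python3 - <<'E'
from workcell import r
import cv2,numpy as np
np.set_printoptions(precision=3,suppress=True)
for n in("scene","top"):
    cv2.imwrite(f"pics/{n}0.png",r.camera(n)); print(n,r.camera_params(n))
print(r.camera_params("wrist"))
print(r.read_state(),r.tcp_to_grasp)
E
```

```text
pics
scene {'camera_matrix': array([[409.882,   0.   , 315.598],
       [  0.   , 409.882, 202.303],
       [  0.   ,   0.   ,   1.   ]]), 'origin': array([ 676.731, -679.166,  945.952]), 'attitude': array([[ 0.982,  0.155, -0.104],
       [ 0.186, -0.767,  0.614],
       [ 0.015, -0.623, -0.782]])}
top {'camera_matrix': array([[480.399,   0.   , 317.42 ],
       [  0.   , 480.399, 204.014],
       [  0.   ,   0.   ,   1.   ]]), 'origin': array([ 355.139,  -42.912, 1706.809]), 'attitude': array([[-0.017, -0.99 ,  0.143],
       [-1.   ,  0.018,  0.004],
       [-0.006, -0.143, -0.99 ]])}
{'camera_matrix': array([[309.707,   0.   , 326.495],
       [  0.   , 309.707, 198.392],
       [  0.   ,   0.   ,   1.   ]]), 'mount': array([[   0.001,   -0.964,   -0.267,   66.494],
       [   1.   ,    0.001,    0.   ,    0.028],
       [  -0.   ,   -0.267,    0.964, -141.936],
       [   0.   ,    0.   ,    0.   ,    1.   ]])}
{'time_s': 0.1, 'joints': array([-0.857,  0.502, -0.427,  1.551,  0.221,  1.138, -0.21 ]), 'dq': array([-0.001, -0.001, -0.   , -0.002,  0.   , -0.001, -0.001]), 'tau': array([ -0.011, -57.08 ,  -5.838, -28.174,   0.011,   0.005,   0.   ]), 'tcp_pos': array([282.966, 584.509, 230.376]), 'ee_rot': array([[-0.9  ,  0.436, -0.001],
       [ 0.436,  0.9  , -0.001],
       [ 0.   , -0.002, -1.   ]]), 'force': array([0.527, 0.532, 0.074]), 'torque': array([0.029, 0.026, 0.014]), 'grip_width': 0.9991995342795041} 18.700000000000003
```

View pictures.

View pics/scene0.png

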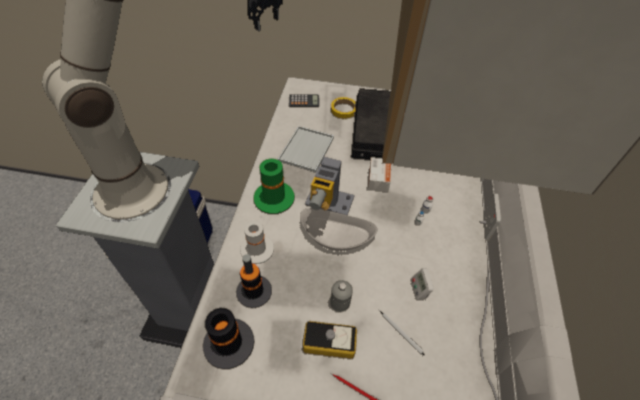

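View pics/top0.png

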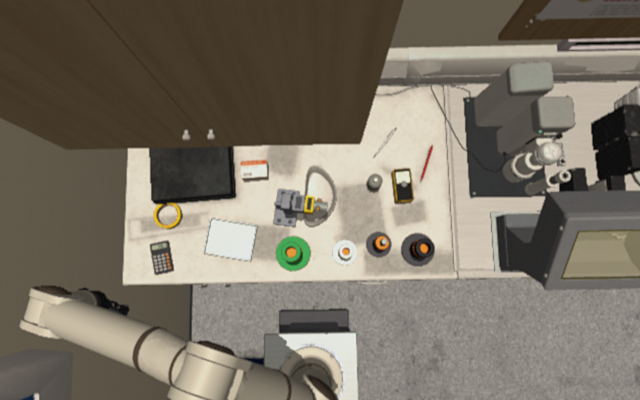

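```bash
python3 - <<'E'
import cv2,numpy as np
s=cv2.imread("pics/scene0.png");t=cv2.imread("pics/top0.png")
a=cv2.resize(s[140:300,225:385],(640,640),interpolation=cv2.INTER_CUBIC)[:600]
cv2.imwrite("pics/c1.png",a)
b=cv2.resize(t[160:280,200:360],(800,600),interpolation=cv2.INTER_CUBIC)
cv2.imwrite("pics/c2.png",b)
E
```

```text
(no output)
```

View pics/c1.png

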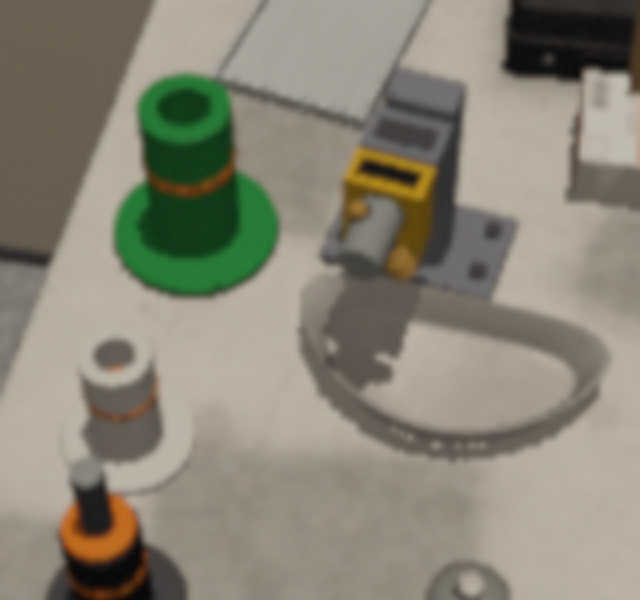

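View pics/c2.png

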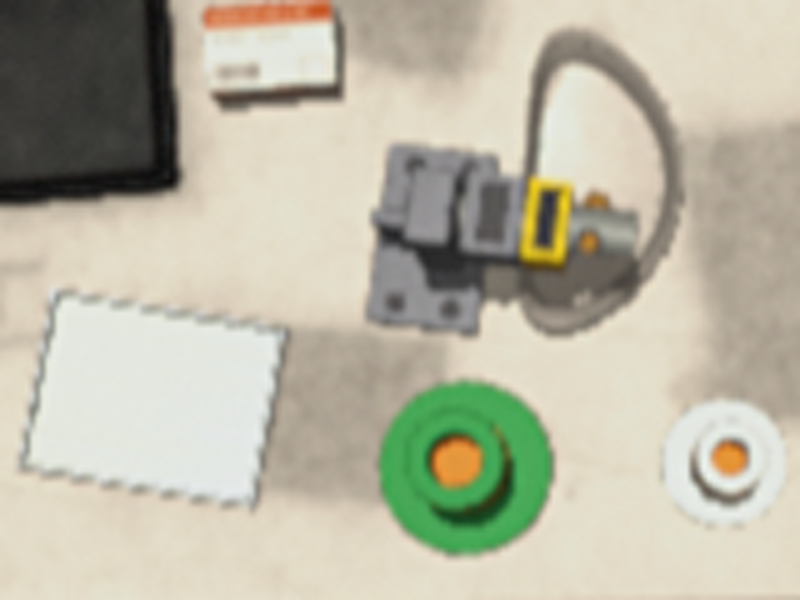

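```bash
cat > h.py <<'E'
import numpy as np,cv2
from scipy.optimize import least_squares
np.set_printoptions(precision=3,suppress=True)
from workcell import r
P={n:r.camera_params(n) for n in("scene","top","wrist")}
def cam(n,st=None):
    p=P[n]
    if n!="wrist": return p["camera_matrix"],p["attitude"],p["origin"]
    T=p["mount"];R=st["ee_rot"]
    return p["camera_matrix"],R@T[:3,:3],st["tcp_pos"]+R@T[:3,3]
def ray(n,uv,st=None):
    K,A,o=cam(n,st);a=(np.array(uv,float)-K[:2,2])/K[0,0]
    if n=="wrist":
        t=np.linalg.norm(a);d=np.r_[a/max(t,1e-9)*np.sin(t),np.cos(t)]
    else: d=np.r_[a,1]
    return o,A@d
def at_z(n,uv,z,st=None):
    o,d=ray(n,uv,st);return o+d*(z-o[2])/d[2]
def proj(n,X,st=None):
    K,A,o=cam(n,st);q=A.T@(np.asarray(X,float)-o)
    if n=="wrist":
        s=np.hypot(q[0],q[1]);t=np.arctan2(s,q[2]);return K[:2,2]+K[0,0]*t*q[:2]/max(s,1e-9)
    return K[:2,2]+K[0,0]*q[:2]/q[2]
def pose(p,X):
    c,s=np.cos(p[2]),np.sin(p[2]);return np.array([p[0]+c*X[0]-s*X[1],p[1]+s*X[0]+c*X[1],X[2]])
def fit(obs,p0):
    f=lambda p:np.concatenate([proj(n,pose(p,X),st)-np.array(uv) for n,X,uv,st in obs])
    s=least_squares(f,p0,loss="soft_l1");return s.x,f(s.x).reshape(-1,2)
E
python3 - <<'E'
from h import *
t=lambda a,b:(200+(a+.5)/5-.5,160+(b+.5)/5-.5)
s=lambda a,b:(225+(a+.5)/4-.5,140+(b+.5)/4-.5)
print("tray",[at_z("top",t(*c),14)[:2] for c in((57,290),(287,328),(255,507),(22,467))])
# stand: x+ = up in top image; y+ = left
o=[("top",(65,50,12),t(390,143)),("top",(-65,50,12),t(367,320)),("top",(-65,-30,12),t(477,333)),
("top",(25,15,176),t(413,165)),("top",(25,-15,176),t(457,172)),("top",(-25,15,176),t(405,240)),
("scene",(65,-30,12),s(490,300)),("scene",(65,50,12),s(518,222)),("scene",(-65,-30,12),s(322,255)),
("scene",(25,-15,176),s(465,88))]
p,e=fit([(a,b,c,None) for a,b,c in o],[500,0,0]);print("stand",p,np.degrees(p[2]));print(e)
print("barend",pose(p,(0,-135,150)))
a=np.radians(35)
print("tail",pose(p,(-23*np.sin(a),-105,150+23*np.cos(a))), proj("top",pose(p,(-23*np.sin(a),-105,150+23*np.cos(a)))),"obs",t(590,242))
print("collar top c", at_z("top",t(547,222),173))
print("guard top",at_z("top",(380,243),106),"scene",at_z("scene",(251,270),106))
print("green/white etc", at_z("top",t(457,460),100),at_z("top",t(728,458),70),at_z("top",(420,248),100))
print("pot",at_z("top",(374,181),92),"meter",at_z("top",(402,185),56))
E
python3 - <<'E'
import cv2
s=cv2.imread("pics/scene0.png");t=cv2.imread("pics/top0.png")
import numpy as np
a=cv2.resize(s[230:370,190:290],(400,560),interpolation=cv2.INTER_CUBIC)
b=cv2.resize(t[190:290,350:450],(400,400),interpolation=cv2.INTER_CUBIC)
b=cv2.copyMakeBorder(b,0,160,0,0,0)
cv2.imwrite("pics/c3.png",np.hstack([a,b]))
E
```

```text
tray [array([558.425, 342.158]), array([528.381, 178.688]), array([402.836, 201.043]), array([433.641, 364.985])]
stand [589.902  65.269  -0.13 ] -7.450961416503021
[[-0.35  -0.112]
 [-0.307  0.378]
 [ 0.09   0.292]
 [-0.267 -0.143]
 [ 0.143 -0.523]
 [-0.577  0.086]
 [ 0.649  0.473]
 [ 0.818 -0.505]
 [-0.494  0.132]
 [-1.651  6.885]]
barend [572.396 -68.591 150.   ]
tail [563.205 -37.134 168.84 ] [317.505 208.494] obs (317.6, 208.0)
collar top c [577.773  -9.968 173.   ]
guard top [ 452.159 -242.663  106.   ] scene [ 455.56  -245.199  106.   ]
green/white etc [429.177  53.976 100.   ] [ 428.663 -128.181   70.   ] [ 433.531 -375.925  100.   ]
pot [ 664.883 -231.545   92.   ] meter [ 655.783 -332.848   56.   ]
```

View pics/c3.png

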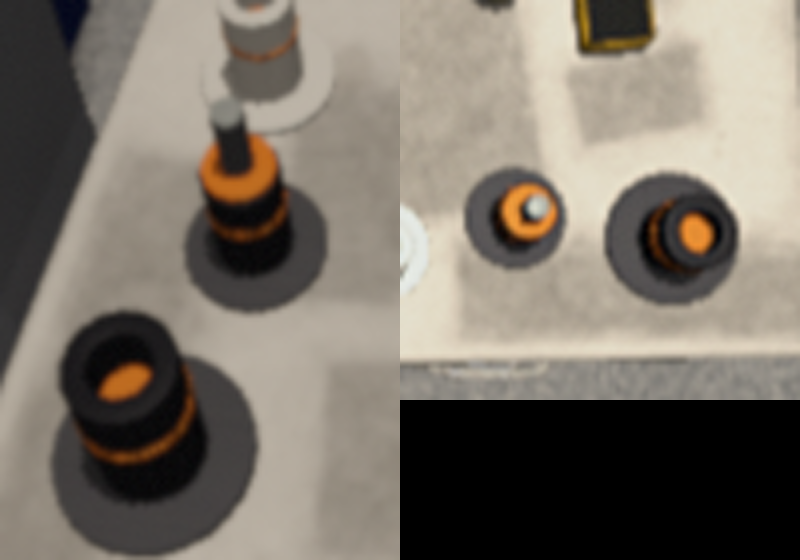

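```bash
python3 - <<'E'
from h import *
T=lambda a,b:(350+(a-400+.5)/4-.5,190+(b+.5)/4-.5)
S=lambda a,b:(190+(a+.5)/4-.5,230+(b+.5)/4-.5)
o=[("top",(0,0,106),T(528,212),None),("top",(0,0,166),T(537,207),None),("top",(0,0,6),T(515,218),None),
("scene",(0,0,106),S(240,168),None),("scene",(0,0,166),S(227,110),None),("scene",(0,0,6),S(256,245),None)]
p,e=fit(o,[450,-240,0]);print(p,e)
for q in o:print(at_z(q[0],q[2],q[1][2]))
E
```

```text
[ 453.095 -248.603    0.   ] [[ 0.152  0.061]
 [ 0.269  0.121]
 [-0.174  0.361]
 [-0.077 -0.528]
 [ 0.141  0.501]
 [ 0.359 -0.071]]
[ 453.307 -248.106  106.   ]
[ 453.496 -247.759  166.   ]
[ 454.355 -249.264    6.   ]
[ 453.657 -249.889  106.   ]
[ 452.426 -247.444  166.   ]
[ 452.271 -248.964    6.   ]
```

apply_moves(motion="-1 -0.4 -0.35 0 -0.04; -1 -0.8 -0.7 0 -0.08; -1 -1 -0.875 0 -0.103; -1 -1 -0.875 0 -0.103", squeeze=40)

```text
time_s: 0.43
tcp_pos: [328.8, 480.9, 230.2]
ee_rot: [[-0.991, 0.131, 0.001], [0.131, 0.991, -0.006], [-0.002, -0.005, -1.0]]
force: [1.8, -0.1, -0.7]
grip_width: 0.997
```

apply_moves(motion="-1 -0.35 -0.5 0 0; -1 -0.7 -1 0 0; -1 -0.7 -1 0 0")

```text
time_s: 0.68
tcp_pos: [373.2, 395.2, 230.5]
ee_rot: [[-0.991, 0.133, 0.001], [0.133, 0.991, -0.004], [-0.001, -0.004, -1.0]]
force: [1.1, -2.0, -0.2]
grip_width: 0.997
```

apply_moves(motion="-1 -0.35 -0.5 0 0; -1 -0.7 -1 0 0; -1 -0.7 -1 0 0")

```text
time_s: 0.93
tcp_pos: [418.5, 308.3, 230.7]
ee_rot: [[-0.991, 0.134, 0.001], [0.134, 0.991, -0.004], [-0.001, -0.003, -1.0]]
force: [-0.1, -1.2, -0.5]
grip_width: 1.0
```

apply_moves(motion="-1 -0.3 -0.5 0 0; -1 -0.6 -1 0 0; -1 -0.6 -1 0 0")

```text
time_s: 1.18
tcp_pos: [455.7, 221.8, 230.8]
ee_rot: [[-0.991, 0.135, 0.0], [0.135, 0.991, -0.004], [-0.001, -0.004, -1.0]]
force: [0.0, -0.9, -0.2]
grip_width: 1.002
```

apply_moves(motion="-1 -0.15 -0.5 0 0; -1 -0.3 -1 0 0; -1 -0.3 -1 0 0")

```text
time_s: 1.43
tcp_pos: [468.0, 137.5, 230.7]
ee_rot: [[-0.99, 0.138, -0.001], [0.138, 0.99, -0.005], [0.0, -0.005, -1.0]]
force: [0.2, -1.5, -0.2]
grip_width: 0.999
```

apply_moves(motion="-1 -0.1 -0.5 0 0; -1 -0.2 -1 0 0; -1 -0.2 -1 0 0")

```text
time_s: 1.68
tcp_pos: [472.7, 56.8, 230.8]
ee_rot: [[-0.991, 0.137, -0.001], [0.137, 0.991, -0.004], [0.0, -0.004, -1.0]]
force: [0.0, -1.3, -0.7]
grip_width: 1.001
```

apply_moves(motion="-1 0 -0.5 0 0; -1 0 -1 0 0; -1 0 -1 0 0")

```text
time_s: 1.93
tcp_pos: [461.0, -21.9, 230.9]
ee_rot: [[-0.991, 0.137, -0.002], [0.137, 0.991, -0.004], [0.001, -0.004, -1.0]]
force: [-0.4, -1.1, -0.0]
grip_width: 1.001
```

apply_moves(motion="-1 0 -0.5 0 0; -1 0 -1 0 0; -1 0 -1 0 0")

```text
time_s: 2.18
tcp_pos: [450.7, -101.1, 231.1]
ee_rot: [[-0.991, 0.137, -0.001], [0.137, 0.991, -0.004], [0.001, -0.004, -1.0]]
force: [0.4, -1.0, 0.3]
grip_width: 1.0
```

apply_moves(motion="-1 -0.1 -0.5 0 0; -1 -0.2 -1 0 0; -1 -0.2 -1 0 0;-1 -0.2 -1 0 0;-1 -0.2 -1 0 0")

```text
time_s: 2.6
tcp_pos: [457.8, -174.0, 230.9]
ee_rot: [[-0.992, 0.128, -0.001], [0.128, 0.992, 0.001], [0.001, 0.001, -1.0]]
force: [0.1, 0.9, -0.3]
grip_width: 1.002
```

```bash
python3 - <<'E'
from h import *
st=r.read_state();im=r.camera("wrist");cv2.imwrite("pics/w1.png",im)
print(st["tcp_pos"],st["ee_rot"],st["joints"])
for X in((453,-248.6,100),(453,-248.6,166),(563,-37,169)):print(proj("wrist",X,st))
E
```

```text
[ 457.837 -174.041  230.891] [[-0.992  0.128 -0.001]
 [ 0.128  0.992  0.001]
 [ 0.001  0.001 -1.   ]] [ 0.383  0.187 -0.083  1.953  0.018  1.004  1.735]
[246.52  194.062]
[224.837 216.841]
[494.133 303.477]
```

View pics/w1.png

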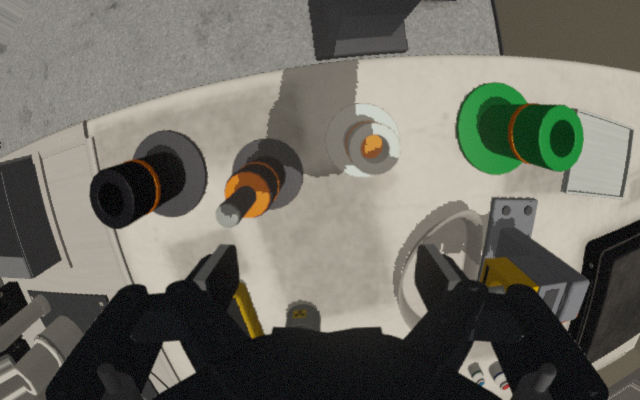

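apply_moves(motion="-1 -0.03 -0.47 0 0; -1 -0.06 -0.93 0 0; -1 -0.06 -0.93 0 0; -1 -0.06 -0.93 0 0; -1 -0.06 -0.93 0 0")

```text
time_s: 3.07
tcp_pos: [453.5, -247.5, 231.1]
ee_rot: [[-0.992, 0.125, -0.0], [0.125, 0.992, 0.001], [0.0, 0.001, -1.0]]
force: [0.4, 0.1, -1.3]
grip_width: 1.002
```

```bash
python3 - <<'E'
from h import *
st=r.read_state();im=r.camera("wrist");cv2.imwrite("pics/w2.png",im)
print(st["tcp_pos"])
m=np.where((abs(im[:,:,2].astype(int)-230)<60)&(im[:,:,0]<90)&(im[:,:,1]<170),255,0).astype(np.uint8)
n,l,s,c=cv2.connectedComponentsWithStats(m)
for i in range(1,n):
    if s[i,4]>150:print(s[i],c[i])
for X in((453,-248.6,103),(453,-248.6,166)):print(proj("wrist",X,st))
E
```

```text
[ 453.457 -247.536  231.075]
[558 274  33  48 392] [573.538 298.714]
[325.332 189.335]
[325.081 210.707]
```

View pics/w2.png

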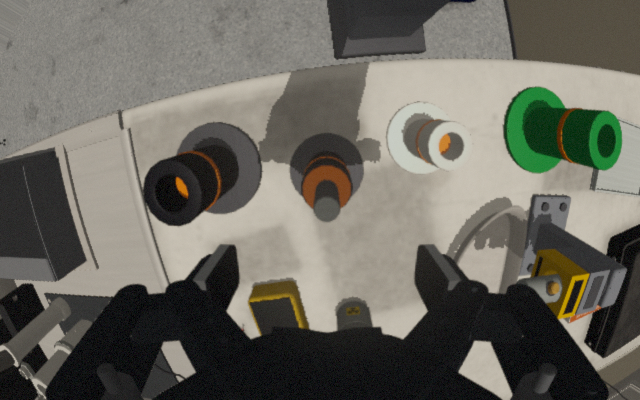

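apply_moves(motion="-1 0 0 0.4 0; -1 0 0 0.7 0; -1 0 0 0.7 0; -1 0 0 0.7 0")

```text
time_s: 3.45
tcp_pos: [452.5, -247.2, 174.5]
ee_rot: [[-0.992, 0.124, -0.003], [0.124, 0.992, 0.002], [0.003, 0.002, -1.0]]
force: [0.2, -0.5, 0.3]
grip_width: 0.999
```

apply_moves(motion="-1 0 0 0.4 0; -1 0 0 0.68 0; 1 0 0 0.68 0; 1 0 0 0.68 0; 1 0 0 0.68 0; 1 0 0 0.68 0; 1 0 0 0.68 0; 1 0 0 0.68 0", squeeze=30)

```text
time_s: 4.12
tcp_pos: [454.2, -249.8, 122.6]
ee_rot: [[-0.992, 0.127, 0.003], [0.127, 0.992, -0.001], [-0.003, -0.001, -1.0]]
force: [-0.3, -0.2, 5.1]
grip_width: 0.225
```

apply_moves(motion="1 0 0 0 0; 1 0 0 0 0; 1 0 0 0 0;1 0 0 0 0")

```text
time_s: 4.45
tcp_pos: [454.2, -249.9, 122.6]
ee_rot: [[-0.992, 0.127, 0.002], [0.127, 0.992, -0.001], [-0.003, -0.001, -1.0]]
force: [-1.0, 0.6, 6.7]
grip_width: 0.226
```

apply_moves(motion="1 0 0 -0.4 0; 1 0 0 -0.87 0; 1 0 0 -0.87 0; 1 0 0 -0.87 0; 1 0 0 -0.87 0")

```text
time_s: 4.87
tcp_pos: [452.8, -249.3, 190.6]
ee_rot: [[-0.992, 0.127, 0.0], [0.127, 0.992, -0.0], [-0.0, -0.0, -1.0]]
force: [0.9, 0.2, -2.8]
grip_width: 0.225
```

apply_moves(motion="1 0.15 0 0.01 0; 1 0.3 0 0.03 0; 1 0.45 0 0.07 0; 1 0.6 0 0.12 0; 1 0.75 0 0.18 0; 1 0.92 0 0.26 0; 1 0.92 0 0.26 0; 1 0.92 0 0.26 0", squeeze=20)

```text
time_s: 5.53
tcp_pos: [378.9, -239.6, 168.7]
ee_rot: [[-0.992, 0.127, -0.003], [0.127, 0.992, 0.001], [0.003, 0.001, -1.0]]
force: [0.8, -0.6, -2.1]
grip_width: 0.226
```

```bash
python3 - <<'E'
from h import *
st=r.read_state();print(st["tcp_pos"],st["force"])
im=r.camera("wrist");cv2.imwrite("pics/w3.png",im)
s=r.camera("scene");t=r.camera("top")
a=cv2.resize(im[100:300,230:430],(400,400),interpolation=cv2.INTER_CUBIC)
b=cv2.resize(s[220:320,200:300],(400,400),interpolation=cv2.INTER_CUBIC)
cv2.imwrite("pics/c4.png",np.hstack([a,b]))
E
```

```text
[ 378.876 -239.559  168.725] [ 0.844 -0.563 -2.107]
```

View pics/c4.png

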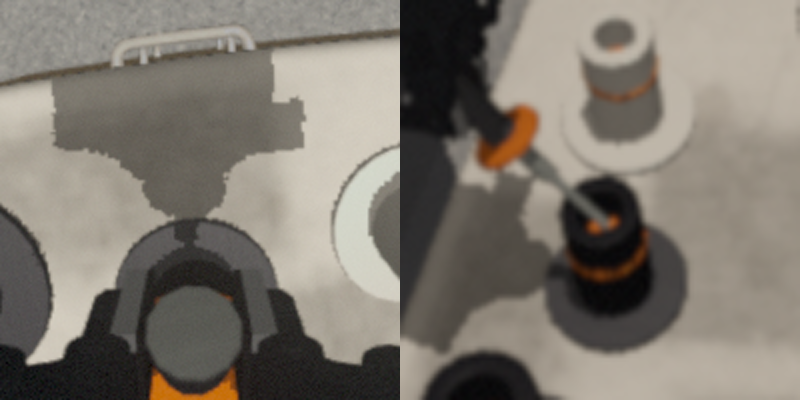

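apply_moves(motion="1 0 0 0 0; 1 0 0 0 0; 1 0 0 0 0; 1 0 0 0 0", squeeze=120)

```text
time_s: 6.02
tcp_pos: [380.2, -240.0, 169.6]
ee_rot: [[-0.992, 0.127, -0.0], [0.127, 0.992, 0.0], [0.0, 0.0, -1.0]]
force: [-0.3, 0.1, -1.3]
grip_width: 0.206
```

apply_moves(motion="1 0 0 -0.35 0; 1 0 0 -0.7 0; 1 0 0 -1 0; 1 0 0 -1 0; 1 0 0 -1 0; 1 0 0 -1 0")

```text
time_s: 6.52
tcp_pos: [379.6, -239.8, 249.0]
ee_rot: [[-0.992, 0.127, -0.001], [0.127, 0.992, 0.0], [0.001, 0.0, -1.0]]
force: [-1.1, 0.3, -1.6]
grip_width: 0.206
```

```bash
python3 - <<'E'
from h import *
st=r.read_state();print(st["tcp_pos"],st["force"])
im=r.camera("wrist");s=r.camera("scene");t=r.camera("top")
for n,i in(("wrist",im),("scene",s),("top",t)):cv2.imwrite(f"pics/{n}5.png",i)
g=st["tcp_pos"]+[0,0,20];d=st["ee_rot"][:,0]
for n in("scene","top"):
    print(n,[proj(n,g-d*k*.574+np.array([0,0,-k*.819])) for k in(0,36,127)])
a=cv2.resize(s[170:290,180:300],(400,400),interpolation=cv2.INTER_CUBIC)
b=cv2.resize(t[190:310,320:440],(400,400),interpolation=cv2.INTER_CUBIC)
cv2.imwrite("pics/c5.png",np.hstack([a,b]))
E
```

```text
[ 379.583 -239.803  249.049] [-1.121  0.349 -1.562]
scene [array([206.843, 221.465]), array([218.576, 232.4  ]), array([245.983, 257.946])]
top [array([386.655, 264.045]), array([385.937, 257.415]), array([384.254, 241.89 ])]
```

View pics/c5.png

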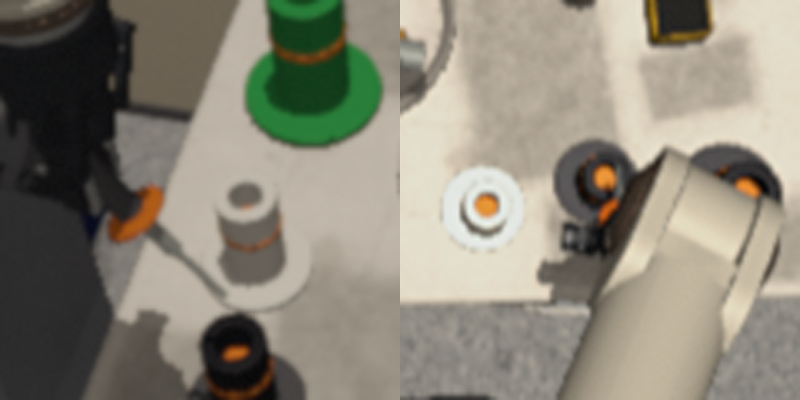

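```bash
cat >> h.py <<'E'
def punch(st,q):  # q: tilt, tip offset along tool -x (forward), tip offset down from TCP ->points
    d=-st["ee_rot"][:,0].copy();d[2]=0;d/=np.linalg.norm(d)
    y=st["ee_rot"][:,1]
    tip=st["tcp_pos"]+d*q[1]-np.array([0,0,q[2]])
    ax=-d*np.sin(q[0])+np.array([0,0,np.cos(q[0])])
    return tip,ax
E
python3 - <<'E'
from h import *
st=r.read_state()
im=cv2.imread("pics/wrist5.png");g=cv2.cvtColor(im,cv2.COLOR_BGR2GRAY)[210:330,270:390]
c=cv2.HoughCircles(cv2.medianBlur(g,3),cv2.HOUGH_GRADIENT,1.5,40,param1=80,param2=20,minRadius=16,maxRadius=34)
print(c[0][:4]+[270,210,0] if c is not None else None)
w=(326.3,268.9)
def f(q,w=w):
    t,a=punch(st,q)
    return np.r_[proj("scene",t)-(247.8,259.4),proj("scene",t+88*a)-(220.5,234.5),(proj("wrist",t+151*a,st)-w)[1]*.5]
s=least_squares(f,[.6,70,80]);print(np.degrees(s.x[0]),s.x,f(s.x)); t,a=punch(st,s.x);print(t,a)
# along-axis distance where axis passes x=0 of the tcp
print(s.x[1]/np.sin(s.x[0]), "height above tcp", s.x[1]/np.tan(s.x[0])-s.x[2])
E
```

```text
[[327.75 266.25  24.85]
 [327.75 221.25  33.1 ]]
34.77830953641946 [ 0.607 76.33  86.496] [-0.357 -0.404  0.757 -0.05  -0.108]
[ 454.899 -249.256  161.844] [-0.566  0.072  0.821]
133.8171661753091 height above tcp 23.416739042786915
```

apply_moves(motion="1 0 0 -0.4 0; 1 0 0.2 -0.75 0; 1 0 0.6 -0.75 0; 1 0 1 -0.75 0; 1 0 1 -0.75 0")

```text
time_s: 7.08
tcp_pos: [391.0, -154.5, 309.2]
ee_rot: [[-0.993, 0.12, -0.001], [0.12, 0.993, 0.003], [0.001, 0.003, -1.0]]
force: [-0.2, 0.4, -1.5]
grip_width: 0.21
```

apply_moves(motion="1 -0.1 0.4 0 0; 1 -0.3 0.8 0 0; 1 -0.4 1 0 0; 1 -0.4 1 0 0")

```text
time_s: 7.42
tcp_pos: [433.6, -81.0, 308.8]
ee_rot: [[-0.993, 0.12, -0.001], [0.12, 0.993, 0.002], [0.001, 0.002, -1.0]]
force: [0.1, 0.5, -2.0]
grip_width: 0.21
```

apply_moves(motion="1 -0.2 0.4 0 0; 1 -0.43 0.8 0.2 0; 1 -0.43 0.8 0.41 0; 1 -0.43 0.8 0.41 0; 1 -0.43 0.8 0.41 0; 1 -0.43 0.8 0.41 0")

```text
time_s: 7.92
tcp_pos: [473.9, -27.6, 276.8]
ee_rot: [[-0.992, 0.129, -0.001], [0.129, 0.992, -0.0], [0.001, -0.001, -1.0]]
force: [0.0, -0.4, -0.3]
grip_width: 0.207
```

```bash
python3 - <<'E'
from h import *
st=r.read_state();print(st["tcp_pos"],st["force"])
s=r.camera("scene");t=r.camera("top")
for n,i in(("scene",s),("top",t)):cv2.imwrite(f"pics/{n}6.png",i)
tip,a=punch(st,[.607,76.33,86.5]);print(tip,a);
for n in("scene","top"):print(n,proj(n,tip),proj(n,(563.2,-37.1,168.8)))
a=cv2.resize(s[160:240,280:360],(480,480),interpolation=cv2.INTER_CUBIC)
b=cv2.resize(t[180:230,290:340],(320,320),interpolation=cv2.INTER_CUBIC)
b=cv2.copyMakeBorder(b,0,160,0,0,0)
cv2.imwrite("pics/c6.png",np.hstack([a,b]))
E
```

```text
[473.894 -27.613 276.793] [ 0.019 -0.425 -0.273]
[549.591 -37.424 190.293] [-0.566  0.073  0.821]
scene [308.711 185.531] [314.112 191.955]
top [317.629 211.829] [317.494 208.498]
```

View pics/c6.png

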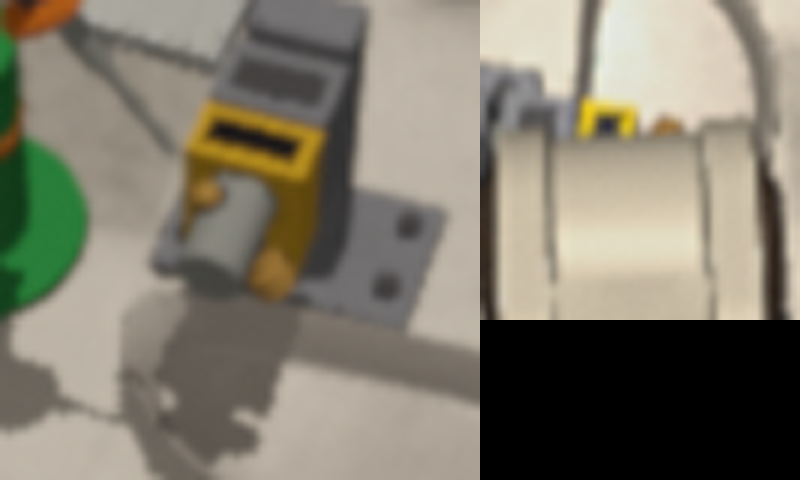

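apply_moves(motion="1 -0.06 0.026 0.1 0; 1 -0.13 0.026 0.215 0; 1 -0.13 0.026 0.215 0; 1 -0.13 0.026 0.215 0")

```text
time_s: 8.35
tcp_pos: [484.6, -25.7, 258.8]
ee_rot: [[-0.992, 0.127, -0.002], [0.127, 0.992, 0.0], [0.002, 0.0, -1.0]]
force: [-0.6, -0.8, -1.5]
grip_width: 0.203
```

apply_moves(motion="1 -0.022 0 0.031 0; 1 -0.043 0 0.061 0; 1 -0.057 0 0.082 0; 1 -0.057 0 0.082 0")

```text
time_s: 8.68
tcp_pos: [489.4, -26.0, 253.7]
ee_rot: [[-0.992, 0.127, -0.0], [0.127, 0.992, 0.0], [0.0, -0.0, -1.0]]
force: [-3.3, 0.5, 5.8]
grip_width: 0.206
```

```bash
cat > look.py <<'E'
from h import *
import sys
st=r.read_state();print(st["tcp_pos"],st["force"],st["torque"])
tip,a=punch(st,[.607,76.33,86.5]);v=tip-[563.2,-37.1,168.8];l=np.array([-.569,.0744,.819])
print("along",v@l,"lat",v-(v@l)*l)
E
python3 look.py
```

```text
[489.385 -25.951 253.733] [-3.256  0.471  5.811] [0.039 0.576 0.033]
along -2.2541741160539215 lat [0.618 1.647 0.28 ]
```

apply_moves(motion="1 -0.018 -0.012 0.026 0; 1 -0.036 -0.012 0.051 0; 1 -0.054 -0.012 0.077 0; 1 -0.072 -0.012 0.102 0; 1 -0.072 -0.012 0.102 0; 1 -0.072 -0.012 0.102 0")

```text
time_s: 9.18
tcp_pos: [495.7, -27.3, 246.4]
ee_rot: [[-0.992, 0.126, 0.002], [0.126, 0.992, 0.0], [-0.002, 0.0, -1.0]]
force: [-4.3, 1.4, 8.5]
grip_width: 0.203
```

```bash
python3 look.py
```

```text
[495.653 -27.33  246.409] [-4.287  1.394  8.528] [0.233 0.539 0.016]
along -11.921884590674853 lat [1.388 1.014 0.873]
```

apply_moves(motion="1 -0.018 0 0.026 0; 1 -0.036 0 0.051 0; 1 -0.054 0 0.077 0; 1 -0.07 0 0.102 0; 1 -0.07 0 0.102 0; 1 -0.07 0 0.102 0")

```text
time_s: 9.68
tcp_pos: [498.7, -27.0, 238.0]
ee_rot: [[-0.992, 0.125, -0.003], [0.125, 0.992, 0.001], [0.003, 0.001, -1.0]]
force: [-9.8, 3.3, 11.0]
grip_width: 0.204
```

```bash
python3 look.py; python3 - <<'E'
from h import *
s=r.camera("scene");cv2.imwrite("pics/scene7.png",s)
o=cv2.imread("pics/scene6.png")
# brass head blob
for i in(o,s):
    h=cv2.cvtColor(i,cv2.COLOR_BGR2HSV)[185:260,300:360]
    m=cv2.inRange(h,(8,90,90),(19,230,255));n,l,t,c=cv2.connectedComponentsWithStats(m)
    print([(t[k][:5],c[k]+[300,185]) for k in range(1,n) if t[k][4]>8])
a=np.radians(35);p=(589.9,65.27,-.13)
for d in(0,10,20,30):print(d,proj("scene",pose(p,((39-7+d)*np.sin(a),-105,150-(32+d)*np.cos(a)))))
E
```

```text
[498.665 -26.986 238.009] [-9.818  3.252 10.972] [0.906 2.126 0.178]
along -20.489404660630154 lat [-0.467  2.061 -0.51 ]
[(array([11,  4,  6,  9, 27], dtype=int32), array([313.259, 192.407])), (array([21, 16,  9,  9, 57], dtype=int32), array([325.14 , 205.246]))]
[(array([20, 19,  9, 12, 69], dtype=int32), array([323.884, 209.725]))]
0 [325.654 206.412]
10 [327.682 208.953]
20 [329.69  211.469]
30 [331.678 213.959]
```

apply_moves(motion="1 -0.018 -0.02 0.026 0; 1 -0.036 -0.02 0.051 0; 1 -0.054 -0.02 0.077 0; 1 -0.07 -0.02 0.102 0; 1 -0.07 -0.02 0.102 0; 1 -0.07 -0.02 0.102 0")

```text
time_s: 10.23
tcp_pos: [505.8, -30.1, 229.3]
ee_rot: [[-0.992, 0.126, -0.0], [0.126, 0.992, 0.0], [0.0, 0.0, -1.0]]
force: [-4.7, 1.8, 5.3]
grip_width: 0.207
```

```bash
python3 look.py; python3 - <<'E'
from h import *
s=r.camera("scene");cv2.imwrite("pics/scene8.png",s)
for i in(s,):
    h=cv2.cvtColor(i,cv2.COLOR_BGR2HSV)[185:260,300:360]
    m=cv2.inRange(h,(8,90,90),(19,230,255));n,l,t,c=cv2.connectedComponentsWithStats(m)
    print([(t[k][:5],c[k]+[300,185]) for k in range(1,n) if t[k][4]>8])
E
```

```text
[505.826 -30.129 229.276] [-4.66   1.837  5.274] [0.429 0.729 0.058]
along -31.95077663923392 lat [ 0.168 -0.268  0.143]
[(array([20, 19,  8, 13, 67], dtype=int32), array([323.522, 211.104]))]
```

apply_moves(motion="1 -0.018 0 0.026 0; 1 -0.036 0 0.051 0; 1 -0.054 0 0.077 0; 1 -0.065 0 0.094 0; 1 -0.065 0 0.094 0; 1 -0.065 0 0.094 0")

```text
time_s: 10.78
tcp_pos: [511.1, -31.6, 220.7]
ee_rot: [[-0.992, 0.127, -0.0], [0.127, 0.992, 0.0], [0.0, 0.0, -1.0]]
force: [-0.2, -0.2, -2.3]
grip_width: 0.204
```

```bash
cat > pin.py <<'E'
from h import *
s=r.camera("scene");cv2.imwrite(f"pics/s_{r.read_state()['time_s']:.1f}.png",s)
h=cv2.cvtColor(s,cv2.COLOR_BGR2HSV)[185:260,295:380]
m=cv2.inRange(h,(8,80,60),(21,230,255));n,l,t,c=cv2.connectedComponentsWithStats(m)
print([(t[k][:5],c[k]+[295,185]) for k in range(1,n) if t[k][4]>6])
E
python3 look.py; python3 pin.py
```

```text
[511.143 -31.592 220.732] [-0.179 -0.233 -2.332] [ 0.084 -0.001  0.057]
along -42.082442974665774 lat [-0.29  -1.058 -0.102]
[(array([2, 0, 7, 2, 8], dtype=int32), array([299.875, 185.125])), (array([ 16,   0,  23,  21, 173], dtype=int32), array([326.26 , 194.723])), (array([26,  0,  9,  2, 13], dtype=int32), array([325.615, 185.385])), (array([15,  7,  3,  7, 13], dtype=int32), array([311.154, 194.923])), (array([ 19,  37,  22,  12, 113], dtype=int32), array([323.301, 227.841]))]
```

apply_moves(motion="1 0.12 0 -0.17 0; 1 0.235 0 -0.335 0; 1 0.35 0 -0.5 0; 1 0.47 0 -0.67 0; 1 0.47 0 -0.67 0")

```text
time_s: 11.25
tcp_pos: [474.0, -26.7, 277.2]
ee_rot: [[-0.992, 0.127, 0.003], [0.127, 0.992, -0.001], [-0.004, -0.0, -1.0]]
force: [0.2, 0.9, -1.4]
grip_width: 0.209
```

apply_moves(motion="1 0 0 -0.44 0; 1 0.1 -0.3 -0.44 0; 1 0.3 -0.65 -0.44 0; 1 0.4 -1 -0.44 0; 1 0.4 -1 -0.44 0")

```text
time_s: 11.67
tcp_pos: [429.5, -108.1, 309.4]
ee_rot: [[-0.991, 0.135, -0.002], [0.135, 0.991, -0.003], [0.001, -0.003, -1.0]]
force: [0.1, -0.5, -1.3]
grip_width: 0.206
```

apply_moves(motion="1 0.2 -0.4 0 0; 1 0.43 -0.8 0 0; 1 0.43 -1 0 0; 1 0.43 -1 0 0")

```text
time_s: 12.0
tcp_pos: [386.1, -181.4, 309.5]
ee_rot: [[-0.991, 0.134, -0.0], [0.134, 0.991, -0.002], [0.0, -0.002, -1.0]]
force: [0.7, 0.6, -1.0]
grip_width: 0.205
```

apply_moves(motion="1 0 -0.4 0.2 0; 1 0 -0.79 0.5 0; 1 0 -0.79 0.75 0; 1 0 -0.79 0.75 0; 1 0 -0.79 0.75 0; 1 0 -0.79 0.75 0")

```text
time_s: 12.5
tcp_pos: [380.8, -238.8, 250.5]
ee_rot: [[-0.992, 0.125, 0.001], [0.125, 0.992, 0.0], [-0.001, 0.0, -1.0]]
force: [0.1, -0.3, -0.8]
grip_width: 0.208
```

```bash
python3 look.py; python3 pin.py; python3 - <<'E'
from h import *
st=r.read_state()
print("pin world",at_z("scene",(323.3,227.8),10))
s=r.camera("scene");cv2.imwrite("pics/scene9.png",s)
tip,a=punch(st,[.607,76.33,86.5]);print(tip,a,proj("scene",tip),proj("scene",tip+88*a))
a=cv2.resize(s[190:310,190:290],(500,600),interpolation=cv2.INTER_CUBIC)
b=cv2.resize(s[175:265,290:380],(300,300),interpolation=cv2.INTER_CUBIC)
b=cv2.copyMakeBorder(b,0,300,0,0,0)
cv2.imwrite("pics/c9.png",np.hstack([a,b]))
E
```

```text
[ 380.766 -238.834  250.519] [ 0.115 -0.276 -0.848] [0.007 0.056 0.004]
along 41.07938688069852 lat [ -83.328 -214.335  -38.425]
[(array([ 15,   0,  24,  21, 203], dtype=int32), array([324.025, 194.286])), (array([26,  0,  9,  2, 13], dtype=int32), array([325.615, 185.385])), (array([ 21,  33,  21,  14, 111], dtype=int32), array([324.955, 224.694]))]
pin world [589.632 -28.642  10.   ]
[ 456.791 -248.527  164.501] [-0.566  0.071  0.821] [248.232 258.235] [222.013 233.633]
```

View pics/c9.png

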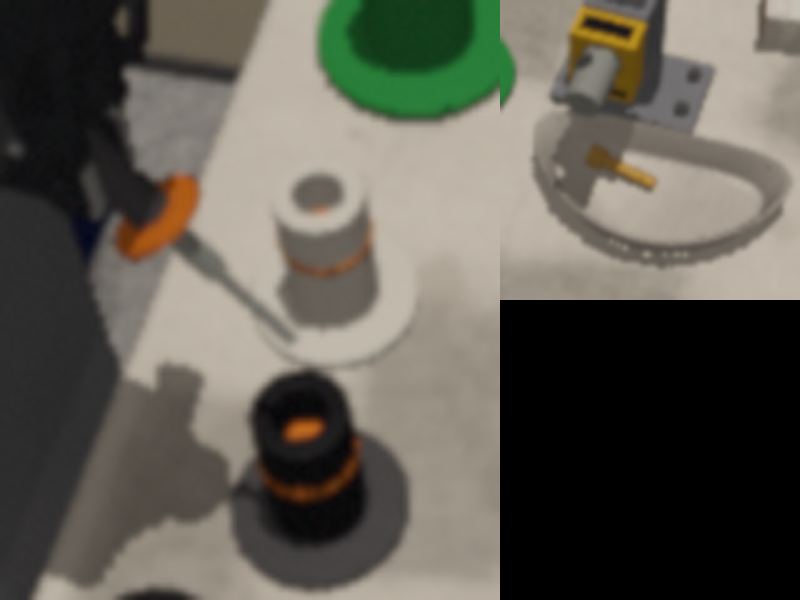

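apply_moves(motion="1 0.04 -0.012 0 0; 1 0.04 -0.012 0.3 0; 1 0.04 -0.012 0.6 0; 1 0.04 -0.012 0.85 0; 1 0.04 -0.012 1 0; 1 0.04 -0.012 1 0; 1 0.04 -0.012 1 0")

```text
time_s: 13.18
tcp_pos: [376.7, -240.1, 170.5]
ee_rot: [[-0.992, 0.126, 0.0], [0.126, 0.992, -0.0], [-0.0, -0.0, -1.0]]
force: [0.5, -0.1, -1.9]
grip_width: 0.205
```

apply_moves(motion="1 0 0 0 0; 1 0 0 0 0; 1 -0.17 0 -0.08 0; 1 -0.32 0 -0.14 0; 1 -0.47 0 -0.19 0; 1 -0.62 0 -0.23 0; 1 -0.77 0 -0.26 0; 1 -0.96 0 -0.28 0", squeeze=20)

```text
time_s: 13.85
tcp_pos: [450.9, -249.8, 192.7]
ee_rot: [[-0.992, 0.128, -0.003], [0.128, 0.992, 0.001], [0.003, 0.0, -1.0]]
force: [-2.3, 1.6, -2.1]
grip_width: 0.202
```

apply_moves(motion="1 -0.06 0 0 0; 1 -0.12 0 0 0; 1 -0.12 0 0 0; 1 -0.12 0 0 0; 1 0 0 0 0; 1 0 0 0 0; 1 0 0 0 0")

```text
time_s: 14.43
tcp_pos: [452.2, -250.6, 192.7]
ee_rot: [[-0.992, 0.128, 0.001], [0.128, 0.992, -0.001], [-0.002, -0.001, -1.0]]
force: [-0.2, 0.1, -0.9]
grip_width: 0.204
```

```bash
python3 look.py; python3 - <<'E'
from h import *
st=r.read_state();im=r.camera("wrist");cv2.imwrite("pics/w10.png",im)
g=cv2.cvtColor(im,cv2.COLOR_BGR2GRAY)[200:330,270:390]
c=cv2.HoughCircles(cv2.medianBlur(g,3),cv2.HOUGH_GRADIENT,1.5,40,param1=80,param2=20,minRadius=16,maxRadius=34)
print(c[0][:4]+[270,200,0] if c is not None else None)
print(proj("wrist",st["tcp_pos"]+[0,0,43.4],st))
s=r.camera("scene");cv2.imwrite("pics/s10.png",s)
t=cv2.inRange(cv2.cvtColor(s,cv2.COLOR_BGR2HSV)[230:300,220:280],(5,150,90),(14,255,255))
n,l,q,c=cv2.connectedComponentsWithStats(t);print([(q[k],c[k]+[220,230]) for k in range(1,n) if q[k][4]>8])
p=st["tcp_pos"]+[0,0,23.4-132+88];print(proj("scene",p))
E
```

```text
[ 452.21  -250.565  192.736] [-0.216  0.06  -0.883] [-0.11   0.001  0.024]
along -47.77002444960523 lat [ -62.467 -219.666  -23.44 ]
[[326.25 289.25  24.4 ]
 [326.25 242.75  22.75]]
[326.822 298.865]
[(array([ 16,  20,  18,  16, 121], dtype=int32), array([246.405, 258.752]))]
[245.534 256.863]
```

apply_moves(motion="1 0 0.005 0.15 0; 1 0 0.005 0.3 0; 1 0 0.005 0.45 0; 1 0 0.005 0.6 0; 1 0 0.005 0.72 0; 1 0 0.005 0.83 0; 1 0 0.005 0.83 0; 1 0 0.005 0.83 0")

```text
time_s: 15.2
tcp_pos: [452.5, -249.5, 125.6]
ee_rot: [[-0.992, 0.127, -0.001], [0.127, 0.992, 0.0], [0.001, 0.0, -1.0]]
force: [0.3, -0.3, -2.2]
grip_width: 0.206
```

```bash
cat > guard.py <<'E'
from h import *
s=r.camera("scene");cv2.imwrite("pics/sg.png",s)
for s in(cv2.imread("pics/scene0.png"),s):
    t=cv2.inRange(cv2.cvtColor(s,cv2.COLOR_BGR2HSV)[230:300,220:280],(5,150,90),(14,255,255))
    n,l,q,c=cv2.connectedComponentsWithStats(t);print([(q[k],c[k]+[220,230]) for k in range(1,n) if q[k][4]>8])
E
python3 look.py; python3 guard.py
```

```text
[ 452.467 -249.523  125.627] [ 0.35  -0.341 -2.161] [ 0.002  0.063 -0.032]
along -102.80085630498358 lat [ -93.513 -214.454  -45.48 ]
[(array([ 20,  34,  19,  17, 180], dtype=int32), array([249.617, 273.144]))]
[(array([ 20,  35,  18,  15, 109], dtype=int32), array([249.78 , 273.725]))]
```

apply_moves(motion="0.5 0 0 0 0; 0.2 0 0 0 0; -0.2 0 0 0 0; -0.5 0 0 0 0; -1 0 0 0 0; -1 0 0 0 0; -1 0 0 0 0")

```text
time_s: 15.83
tcp_pos: [452.6, -249.6, 126.0]
ee_rot: [[-0.992, 0.127, 0.0], [0.127, 0.992, -0.0], [-0.0, -0.0, -1.0]]
force: [0.3, 0.8, -0.1]
grip_width: 0.996
```

apply_moves(motion="-1 0 0 -0.3 0; -1 0 0 -0.65 0; -1 0 0 -1 0; -1 0 0 -1 0")

```text
time_s: 16.17
tcp_pos: [455.8, -251.2, 211.3]
ee_rot: [[-0.992, 0.127, 0.008], [0.127, 0.992, -0.004], [-0.009, -0.003, -1.0]]
force: [1.6, -1.0, 0.2]
grip_width: 1.001
```

apply_moves(motion="-1 0 0 -0.5 0; -1 0 0 -1 0; -1 0 0 -1 0; -1 0 0 -1 0")

```text
time_s: 16.5
tcp_pos: [454.2, -250.4, 288.5]
ee_rot: [[-0.992, 0.127, 0.005], [0.127, 0.992, -0.003], [-0.006, -0.002, -1.0]]
force: [-0.4, -0.6, 0.1]
grip_width: 1.003
```

```bash
python3 look.py; python3 guard.py; python3 - <<'E'
from h import *
d=[cv2.imread(f"pics/{n}.png")[230:310,220:290].astype(int) for n in("scene0","sg")]
m=(abs(d[0]-d[1]).max(2)>40);print(m.sum(),np.argwhere(m).mean(0)+[230,220] if m.any() else "")
# joint-free plan
st=r.read_state();R=st["ee_rot"];p=(589.9,65.27,-.13)
c=pose(p,(0,-15-36-14-0,0));print("collar if flush",c)
t=cv2.imread("pics/top0.png");h=cv2.cvtColor(t,cv2.COLOR_BGR2HSV)[185:225,295:325]
y=cv2.inRange(h,(18,120,120),(35,255,255));q=cv2.moments(y,True)
ct=cv2.minAreaRect(np.argwhere(y)[:,::-1].astype(np.float32));print(ct)
u=(ct[0][0]+295,ct[0][1]+185);print(u,at_z("top",u,173))
E
```

```text
[ 454.199 -250.406  288.463] [-0.406 -0.597  0.055] [-0.007  0.023 -0.021]
along 29.511012052052884 lat [ -16.497 -225.19     8.994]
[(array([ 20,  34,  19,  17, 180], dtype=int32), array([249.617, 273.144]))]
[(array([ 20,  35,  19,  16, 157], dtype=int32), array([249.369, 273.815]))]
1085 [277.943 231.211]
collar if flush [581.474   0.818   0.   ]
((16.158824920654297, 19.535293579101562), (15.293599128723145, 16.378250122070312), 12.528807640075684)
(311.1588249206543, 204.53529357910156) [575.901 -16.906 173.   ]
```

apply_moves(motion="-1 -0.2 0.5 0 0; -1 -0.38 1 0 0; -1 -0.38 1 0 0")

```text
time_s: 16.8
tcp_pos: [495.4, -165.2, 284.1]
ee_rot: [[-0.993, 0.117, -0.001], [0.117, 0.993, 0.005], [0.001, 0.005, -1.0]]
force: [-0.7, 0.7, -0.1]
grip_width: 0.997
```

apply_moves(motion="-1 -0.2 0.5 0 0; -1 -0.38 1 0 0; -1 -0.38 1 0 0")

```text
time_s: 17.05
tcp_pos: [535.2, -89.0, 284.1]
ee_rot: [[-0.993, 0.116, -0.001], [0.116, 0.993, 0.006], [0.002, 0.006, -1.0]]
force: [0.2, 1.1, 0.3]
grip_width: 1.002
```

apply_moves(motion="-1 -0.2 0.5 0 0; -1 -0.38 1 0 0; -1 -0.38 1 0 0")

```text
time_s: 17.3
tcp_pos: [574.9, -13.3, 284.0]
ee_rot: [[-0.993, 0.116, -0.001], [0.116, 0.993, 0.006], [0.002, 0.006, -1.0]]
force: [-0.0, 1.4, 0.9]
grip_width: 1.003
```

apply_moves(motion="-1 0 0.17 0 0.035; -1 0 0.17 0 0.07; -1 0 0.17 0 0.105; -1 0 0.17 0 0.14; -1 0 0.17 0 0.18; -1 0 0.17 0 0.215; -1 0 0.17 0 0.25; -1 0 0.17 0 0.25")

```text
time_s: 17.97
tcp_pos: [574.1, -9.7, 284.0]
ee_rot: [[-0.609, 0.793, -0.003], [0.793, 0.609, 0.0], [0.002, -0.003, -1.0]]
force: [0.1, -0.2, -0.1]
grip_width: 1.001
```

apply_moves(motion="-1 0 0 0 0.035; -1 0 0 0 0.07; -1 0 0 0 0.105; -1 0 0 0 0.14; -1 0 0 0 0.18; -1 0 0 0 0.215; -1 0 0 0 0.25; -1 0 0 0 0.25")

```text
time_s: 18.63
tcp_pos: [574.4, -9.6, 284.6]
ee_rot: [[0.127, 0.992, -0.002], [0.992, -0.127, -0.0], [-0.0, -0.002, -1.0]]
force: [0.4, -0.3, 0.0]
grip_width: 1.003
```

apply_moves(motion="-1 0 0 0 0; -1 0 0 0 0; -1 0 0 0 0")

```text
time_s: 18.88
tcp_pos: [575.0, -9.6, 285.5]
ee_rot: [[0.124, 0.992, -0.001], [0.992, -0.124, 0.0], [-0.0, -0.001, -1.0]]
force: [0.2, -0.4, 0.2]
grip_width: 1.001
```

```bash
python3 - <<'E'
from h import *
st=r.read_state();im=r.camera("wrist");cv2.imwrite("pics/w11.png",im)
print(st["tcp_pos"],st["ee_rot"][:,:2],st["joints"])
h=cv2.cvtColor(im,cv2.COLOR_BGR2HSV);y=cv2.inRange(h,(18,120,60),(35,255,255))
n,l,q,c=cv2.connectedComponentsWithStats(y)
for k in range(1,n):
    if q[k][4]>80:print(q[k],c[k])
p=(589.9,65.27,-.13)
for ys in(-62,-90):print([proj("wrist",pose(p,(x,ys,173)),st) for x in(-26,26)])
E
```

```text
[575.003  -9.617 285.546] [[ 0.124  0.992]
 [ 0.992 -0.124]
 [-0.    -0.001]] [-0.052  0.286  0.027  1.694 -0.008  1.163 -0.147]
[ 299  169   67   40 1348] [329.021 189.411]
[382 327  27  13 168] [395.185 332.554]
[array([300.585, 178.272]), array([362.365, 178.747])]
[array([301.049, 210.063]), array([361.17 , 210.448])]
```

```bash
python3 - <<'E'
from h import *
im=cv2.imread("pics/w11.png");h=cv2.cvtColor(im,cv2.COLOR_BGR2HSV);y=cv2.inRange(h,(18,120,60),(35,255,255))
for v in range(166,213,2):
    x=np.where(y[v,290:375])[0]+290
    print(v,len(x),(x.min(),x.max()) if len(x) else "",im[v,330],im[v,303])
E
python3 - <<'E'
import cv2,numpy as np
im=cv2.imread("pics/w11.png")[110:260,250:410]
s=cv2.imread("pics/sg.png")[150:240,270:366]
a=cv2.resize(im,(400,375),interpolation=cv2.INTER_CUBIC);b=cv2.resize(s,(400,375),interpolation=cv2.INTER_CUBIC)
cv2.imwrite("pics/c11.png",np.hstack([a,b]))
E
```

```text
166 0  [103 103 104] [73 71 71]
168 0  [ 99  98 101] [74 73 76]
170 3 (np.int64(362), np.int64(364)) [75 75 77] [72 70 75]
172 3 (np.int64(362), np.int64(364)) [75 76 78] [60 75 81]
174 31 (np.int64(300), np.int64(364)) [61 84 91] [29 77 94]
176 61 (np.int64(300), np.int64(360)) [ 31  83 106] [ 27  86 110]
178 61 (np.int64(299), np.int64(359)) [ 34  95 120] [ 32  95 119]
180 61 (np.int64(299), np.int64(359)) [ 33  93 118] [ 27  90 117]
182 61 (np.int64(299), np.int64(359)) [ 32  92 119] [ 31  95 119]
184 60 (np.int64(299), np.int64(359)) [29 76 97] [ 29  93 119]
186 15 (np.int64(299), np.int64(359)) [39 42 47] [ 31  92 117]
188 14 (np.int64(299), np.int64(358)) [38 42 41] [ 31  94 118]
190 14 (np.int64(299), np.int64(358)) [37 37 45] [ 26  91 114]
192 14 (np.int64(299), np.int64(358)) [35 41 39] [ 37  93 118]
194 13 (np.int64(300), np.int64(359)) [39 42 44] [ 27  91 114]
196 12 (np.int64(300), np.int64(358)) [39 42 44] [ 24  90 115]
198 12 (np.int64(300), np.int64(358)) [35 38 41] [ 23  90 116]
200 31 (np.int64(300), np.int64(358)) [38 51 61] [ 30  93 119]
202 59 (np.int64(300), np.int64(358)) [ 32  91 116] [ 31  91 116]
204 59 (np.int64(300), np.int64(358)) [ 34  93 117] [ 28  91 116]
206 59 (np.int64(300), np.int64(358)) [ 26  93 118] [ 37  96 119]
208 19 (np.int64(318), np.int64(343)) [ 57  91 106] [ 81 106 121]
210 0  [76 83 83] [107 117 120]
212 0  [80 85 86] [149 162 169]
```

View pics/c11.png

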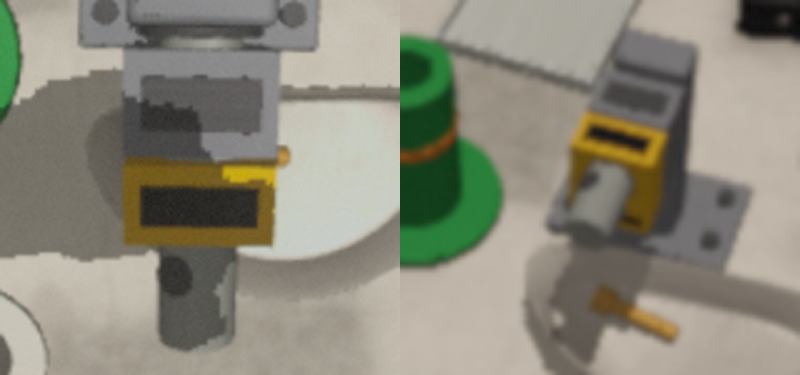

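apply_moves(motion="-1 0.034 0.046 0 0; -1 0.034 0.046 0.4 0; -1 0.034 0.046 0.8 0; -1 0.034 0.046 1 0; -1 0.034 0.046 1 0; -1 0.034 0.046 1 0")

```text
time_s: 19.43
tcp_pos: [578.9, -7.3, 205.4]
ee_rot: [[0.126, 0.992, -0.002], [0.992, -0.126, 0.0], [-0.0, -0.002, -1.0]]
force: [0.1, 0.2, -0.1]
grip_width: 0.997
```

apply_moves(motion="-1 0 0 0.3 0; -1 0 0 0.6 0; -1 0 0 0.85 0; -1 0 0 1 0; -1 0 0 1 0")

```text
time_s: 19.85
tcp_pos: [578.5, -7.3, 124.8]
ee_rot: [[0.127, 0.992, -0.002], [0.992, -0.127, 0.0], [-0.0, -0.002, -1.0]]
force: [-0.1, 0.3, 0.7]
grip_width: 1.001
```

apply_moves(motion="1 0 0 0 0; 1 0 0 0 0; 1 0 0 0 0; 1 0 0 0 0; 1 0 0 0 0; 1 0 0 0 0; 1 0 0 0 0; 1 0 0 0 0", squeeze=30)

```text
time_s: 20.52
tcp_pos: [579.1, -7.2, 127.3]
ee_rot: [[0.127, 0.992, 0.0], [0.992, -0.127, 0.0], [0.0, 0.0, -1.0]]
force: [-5.1, 0.7, 6.9]
grip_width: 0.609
```

apply_moves(motion="1 0 -0.01 -0.03 0; 1 0 -0.02 -0.06 0; 1 0 -0.02 -0.06 0; 1 0 -0.02 -0.06 0")

```text
time_s: 20.85
tcp_pos: [578.0, -7.2, 131.0]
ee_rot: [[0.127, 0.992, 0.001], [0.992, -0.127, 0.0], [0.0, 0.001, -1.0]]
force: [-0.0, -0.2, -2.3]
grip_width: 0.611
```

apply_moves(motion="1 -0.1 0 0 0; 1 -0.2 0 0 0; 1 -0.3 0 0 0; 1 -0.3 0 0 0; 1 -0.3 0 0 0", squeeze=40)

```text
time_s: 21.27
tcp_pos: [574.4, -32.5, 130.6]
ee_rot: [[0.129, 0.992, -0.0], [0.992, -0.129, -0.0], [-0.0, -0.0, -1.0]]
force: [-0.5, -0.4, -1.9]
grip_width: 0.608
```

```bash
python3 look.py
```

```text
[574.362 -32.5   130.612] [-0.472 -0.357 -1.941] [0.037 0.069 0.058]
along -108.14723419921006 lat [-60.238 -63.043 -36.116]
```

apply_moves(motion="1 -0.25 0 0 0; 1 -0.5 0 0 0; 1 -0.75 0 0 0; 1 -1 0 0 0; 1 -1 0 0 0")

```text
time_s: 21.68
tcp_pos: [563.5, -115.9, 130.8]
ee_rot: [[0.133, 0.991, -0.0], [0.991, -0.133, -0.003], [-0.003, 0.0, -1.0]]
force: [-0.4, -1.8, -2.3]
grip_width: 0.608
```

apply_moves(motion="1 0 0 -0.35 0; 1 0 0 -0.7 0; 1 0 0 -1 0; 1 0 0 -1 0")

```text
time_s: 22.02
tcp_pos: [568.1, -110.2, 216.2]
ee_rot: [[0.127, 0.992, 0.009], [0.992, -0.127, -0.001], [0.0, 0.009, -1.0]]
force: [1.0, 0.5, -1.2]
grip_width: 0.61
```

apply_moves(motion="1 0 0 -0.2 0; 1 0.2 -0.05 -0.2 0; 1 0.6 -0.15 -0.2 0; 1 1 -0.32 -0.2 0; 1 1 -0.32 -0.2 0")

```text
time_s: 22.43
tcp_pos: [547.4, -18.2, 225.9]
ee_rot: [[0.117, 0.993, -0.002], [0.993, -0.117, 0.005], [0.005, -0.003, -1.0]]
force: [-0.8, 1.5, -2.6]
grip_width: 0.61
```

apply_moves(motion="1 0.35 -0.1 0 0; 1 0.7 -0.2 0 0; 1 1 -0.32 0 0; 1 1 -0.32 0 0")

```text
time_s: 22.77
tcp_pos: [532.0, 62.7, 226.0]
ee_rot: [[0.118, 0.993, -0.002], [0.993, -0.118, 0.004], [0.004, -0.002, -1.0]]
force: [-0.2, 1.4, -2.1]
grip_width: 0.609
```

apply_moves(motion="1 0.35 -0.1 0 0; 1 0.7 -0.2 0 0; 1 1 -0.32 0 0; 1 1 -0.32 0 0")

```text
time_s: 23.1
tcp_pos: [516.3, 144.9, 226.2]
ee_rot: [[0.118, 0.993, -0.002], [0.993, -0.118, 0.004], [0.004, -0.002, -1.0]]
force: [-0.2, 1.6, -2.6]
grip_width: 0.607
```

apply_moves(motion="1 0.35 -0.1 0 0; 1 0.7 -0.2 0 0; 1 1 -0.32 0 0; 1 1 -0.32 0 0")

```text
time_s: 23.43
tcp_pos: [500.7, 227.4, 226.3]
ee_rot: [[0.118, 0.993, -0.002], [0.993, -0.118, 0.004], [0.004, -0.002, -1.0]]
force: [0.4, 0.5, -2.8]
grip_width: 0.609
```

apply_moves(motion="1 0.35 -0.1 0 0; 1 0.7 -0.2 0 0; 1 1 -0.32 0 0; 1 1 -0.32 0 0; 1 1 -0.32 0 0; 1 1 -0.32 0 0")

```text
time_s: 23.93
tcp_pos: [488.0, 301.8, 226.0]
ee_rot: [[0.126, 0.992, -0.001], [0.992, -0.126, -0.001], [-0.001, -0.001, -1.0]]
force: [0.3, -1.0, -1.8]
grip_width: 0.612
```

```bash
python3 look.py; python3 - <<'E'
from h import *
s=r.camera("top");cv2.imwrite("pics/t12.png",s)
E
```

```text
[488.027 301.836 226.042] [ 0.296 -1.031 -1.83 ] [-0.04   0.008  0.04 ]
along 43.88755621715815 lat [-59.854 259.953 -65.202]
```

apply_moves(motion="1 0.09 0 0.35 0; 1 0.09 0 0.7 0; 1 0.09 0 1 0; 1 0.09 0 1 0")

```text
time_s: 24.32
tcp_pos: [486.5, 305.8, 141.7]
ee_rot: [[0.129, 0.992, -0.008], [0.992, -0.129, -0.006], [-0.007, -0.007, -1.0]]
force: [-1.2, -1.3, -1.4]
grip_width: 0.61
```

apply_moves(motion="1 0 0 0.3 0; 1 0 0 0.6 0; 1 0 0 0.85 0; 1 0 0 1 0; 1 0 0 1 0; 1 0 0 1 0")

```text
time_s: 24.82
tcp_pos: [489.7, 309.3, 67.3]
ee_rot: [[0.128, 0.992, 0.0], [0.992, -0.128, -0.0], [-0.0, 0.0, -1.0]]
force: [-0.0, 0.1, -1.7]
grip_width: 0.606
```

apply_moves(motion="1 0 0 0.15 0; 1 0 0 0.3 0; 1 0 0 0.4 0; 1 0 0 0.47 0; 1 0 0 0.5 0; 1 0 0 0.5 0; 1 0 0 0.5 0")

```text
time_s: 25.4
tcp_pos: [489.1, 309.9, 26.6]
ee_rot: [[0.127, 0.992, -0.0], [0.992, -0.127, -0.0], [-0.0, -0.0, -1.0]]
force: [-0.2, 0.5, -1.2]
grip_width: 0.61
```

apply_moves(motion="1 0 0 0.013 0; 1 0 0 0.025 0; 1 0 0 0.037 0; 1 0 0 0.037 0; 1 0 0 0.037 0")

```text
time_s: 25.82
tcp_pos: [489.7, 310.1, 24.4]
ee_rot: [[0.127, 0.992, 0.001], [0.992, -0.127, 0.001], [0.001, 0.001, -1.0]]
force: [-0.5, -0.4, 2.7]
grip_width: 0.609
```

apply_moves(motion="0.1 0 0 0 0; -0.2 0 0 0 0; -0.5 0 0 0 0; -1 0 0 0 0; -1 0 0 0 0; -1 0 0 0 0")

```text
time_s: 26.32
tcp_pos: [488.8, 309.8, 23.5]
ee_rot: [[0.127, 0.992, -0.0], [0.992, -0.127, -0.0], [-0.0, -0.0, -1.0]]
force: [-0.1, 0.4, 1.1]
grip_width: 0.996
```

apply_moves(motion="-1 0 0 -0.2 0; -1 0 0 -0.5 0; -1 0 0 -0.8 0; -1 0 0 -1 0; -1 0 0 -1 0; -1 0 0 -1 0")

```text
time_s: 26.82
tcp_pos: [489.7, 310.2, 104.7]
ee_rot: [[0.127, 0.992, 0.002], [0.992, -0.127, 0.001], [0.001, 0.002, -1.0]]
force: [0.2, -0.4, -0.2]
grip_width: 1.0
```

apply_moves(motion="-1 0 0 -0.4 0; -1 0 0 -0.8 0; -1 0 0 -1 0; -1 0 0 -1 0")

```text
time_s: 27.15
tcp_pos: [490.8, 311.1, 186.6]
ee_rot: [[0.127, 0.992, 0.004], [0.992, -0.127, 0.003], [0.003, 0.004, -1.0]]
force: [1.0, 1.3, 0.3]
grip_width: 1.004
```

apply_moves(motion="-1 0 0 -0.5 0; -1 -0.4 0.1 -0.7 0; -1 -0.8 0.2 -0.7 0; -1 -1 0.3 -0.7 0; -1 -1 0.3 -0.7 0")

```text
time_s: 27.57
tcp_pos: [503.7, 221.2, 238.1]
ee_rot: [[0.134, 0.991, -0.002], [0.991, -0.134, -0.004], [-0.004, -0.001, -1.0]]
force: [-0.1, -0.4, 0.0]
grip_width: 1.003
```

```bash
python3 look.py; python3 - <<'E'
from h import *
s=r.camera("scene");cv2.imwrite("pics/s13.png",s)
w=r.camera("wrist");st=r.read_state();cv2.imwrite("pics/w13.png",w)
y=cv2.inRange(cv2.cvtColor(s,cv2.COLOR_BGR2HSV)[100:190,260:350],(18,110,90),(35,255,255))
n,l,q,c=cv2.connectedComponentsWithStats(y);print([(q[k],c[k]+[260,100]) for k in range(1,n) if q[k][4]>10])
for z in(4,70):print([proj("scene",pose((489,310,-.13),(x,yy,z))) for x in(-26,26) for yy in(-14,14)])
y=cv2.inRange(cv2.cvtColor(w,cv2.COLOR_BGR2HSV),(18,110,60),(35,255,255))
n,l,q,c=cv2.connectedComponentsWithStats(y);print([(q[k],c[k]) for k in range(1,n) if q[k][4]>80])
print([proj("wrist",pose((489,310,-.13),(x,yy,70)),st) for x in(-26,26) for yy in(-14,14)])
E
```

```text
[503.75  221.183 238.057] [-0.08  -0.436  0.001] [-0.054 -0.048  0.023]
along 39.11204693227859 lat [-47.421 179.731 -49.276]
[(array([ 71,   0,  19,  19, 158], dtype=int32), array([338.709, 110.987])), (array([ 43,  24,  18,  22, 243], dtype=int32), array([311.728, 133.412]))]
[array([302.515, 143.025]), array([305.276, 137.576]), array([317.409, 146.603]), array([320.007, 141.072])]
[array([302.315, 127.809]), array([305.186, 122.339]), array([317.799, 131.418]), array([320.495, 125.863])]
[(array([278,  86,  51,  28, 897], dtype=int32), array([303.117,  99.884]))]
[array([275.864, 115.043]), array([275.635,  87.381]), array([328.028, 114.393]), array([328.084,  86.48 ])]
```

apply_moves(motion="-1 -0.4 0.2 0 0; -1 -0.8 0.4 0 0; -1 -1 0.5 0 0; -1 -1 0.5 0 0")

```text
time_s: 28.0
tcp_pos: [533.2, 138.6, 238.3]
ee_rot: [[0.132, 0.991, -0.001], [0.991, -0.132, -0.003], [-0.003, -0.001, -1.0]]
force: [-1.0, -0.4, 0.6]
grip_width: 0.997
```

apply_moves(motion="-1 -0.4 0.2 0 0; -1 -0.8 0.4 0 0; -1 -1 0.5 0 0; -1 -1 0.5 0 0")

```text
time_s: 28.33
tcp_pos: [562.5, 54.6, 238.4]
ee_rot: [[0.132, 0.991, -0.001], [0.991, -0.132, -0.002], [-0.002, -0.001, -1.0]]
force: [0.0, -0.6, 0.9]
grip_width: 1.001
```

apply_moves(motion="-1 -0.3 0.29 0 0; -1 -0.3 0.29 0 0; -1 -0.3 0.29 0 0; -1 -0.3 0.29 0 0; -1 -0.3 0.29 0 0")

```text
time_s: 28.75
tcp_pos: [581.0, 34.5, 239.0]
ee_rot: [[0.124, 0.992, -0.002], [0.992, -0.124, 0.001], [0.001, -0.002, -1.0]]
force: [0.1, 0.5, -1.3]
grip_width: 1.004
```

```bash
python3 - <<'E'
from h import *
st=r.read_state();w=r.camera("wrist");cv2.imwrite("pics/w14.png",w)
print(st["tcp_pos"],st["ee_rot"][:,0])
p=(589.9,65.27,-.13)
for x,y in((0,-22.5),(0,-58.5),(-28,-40),(26,-40)):print(proj("wrist",pose(p,(x,y,173)),st))
u,v=proj("wrist",pose(p,(15,-40.5,173)),st).astype(int)
u2=int(proj("wrist",pose(p,(-22,-40,173)),st)[0])
g=cv2.cvtColor(w,cv2.COLOR_BGR2GRAY)
print("row",v,[int(i) for i in g[v,u2-25:u+45]],"from",u2-25)
print("col",u2+3,[int(i) for i in g[v-45:v+45,u2+3]],"from",v-45)
print("col",u+8,[int(i) for i in g[v-45:v+45,u+8]])
E
```

```text
[580.955  34.458 239.02 ] [0.124 0.992 0.001]
[332.354 199.103]
[331.711 246.373]
[292.925 222.37 ]
[368.224 222.841]
row 223 [124, 119, 118, 117, 117, 120, 112, 98, 97, 97, 96, 95, 95, 96, 94, 94, 94, 90, 79, 72, 72, 68, 75, 72, 71, 73, 58, 58, 52, 48, 54, 50, 51, 50, 52, 54, 46, 52, 52, 50, 50, 52, 52, 50, 52, 44, 50, 51, 51, 51, 53, 54, 51, 53, 56, 47, 50, 48, 49, 50, 51, 52, 50, 53, 50, 53, 55, 51, 50, 52, 51, 57, 50, 52, 54, 51, 55, 56, 51, 57, 60, 58, 66, 73, 71, 71, 75, 78, 75, 92, 167, 195, 199, 199, 198, 200, 200, 200, 199, 199, 201, 198, 199, 198, 199, 198, 199, 198, 199, 200, 200, 198, 197, 199, 200, 197, 199, 200, 199, 199, 198] from 276
col 304 [71, 71, 70, 68, 70, 61, 58, 54, 55, 56, 56, 59, 60, 55, 58, 54, 55, 57, 61, 69, 70, 73, 68, 72, 71, 70, 69, 69, 69, 70, 64, 55, 51, 48, 50, 51, 52, 49, 44, 45, 45, 52, 47, 49, 51, 52, 47, 49, 50, 48, 49, 55, 50, 51, 50, 60, 73, 70, 74, 73, 68, 73, 75, 73, 77, 79, 118, 138, 146, 147, 148, 152, 151, 163, 184, 188, 190, 188, 189, 190, 189, 189, 192, 190, 190, 189, 188, 189, 189, 188] from 178
col 360 [134, 134, 133, 134, 131, 124, 115, 105, 83, 64, 61, 61, 63, 66, 60, 57, 61, 58, 61, 67, 68, 75, 75, 71, 73, 77, 74, 73, 75, 72, 70, 76, 75, 71, 75, 72, 76, 77, 76, 72, 72, 69, 74, 73, 73, 71, 75, 75, 71, 74, 74, 72, 74, 75, 73, 76, 76, 74, 75, 77, 72, 78, 97, 124, 122, 125, 143, 177, 199, 200, 201, 200, 201, 201, 200, 199, 193, 166, 136, 120, 117, 122, 119, 120, 122, 124, 124, 129, 129, 131]
```

apply_moves(motion="-1 -0.085 0.035 0 0; -1 -0.085 0.035 0.3 0; -1 -0.085 0.035 0.65 0; -1 -0.085 0.035 1 0; -1 -0.085 0.035 1 0; -1 -0.085 0.035 1 0")

```text
time_s: 29.3
tcp_pos: [582.3, 24.7, 158.7]
ee_rot: [[0.126, 0.992, -0.004], [0.992, -0.126, -0.0], [-0.001, -0.004, -1.0]]
force: [0.3, -0.5, 0.5]
grip_width: 1.0
```

apply_moves(motion="-1 0 0 0.2 0; -1 0 0 0.43 0; -1 0 0 0.43 0; -1 0 0 0.43 0")

```text
time_s: 29.63
tcp_pos: [584.2, 24.8, 126.6]
ee_rot: [[0.127, 0.992, 0.001], [0.992, -0.127, 0.0], [0.0, 0.001, -1.0]]
force: [0.8, -0.6, 0.7]
grip_width: 0.997
```

apply_moves(motion="1 0 0 0 0; 1 0 0 0 0; 1 0 0 0 0; 1 0 0 0 0; 1 0 0 0 0; 1 0 0 0 0; 1 0 0 0 0; 1 0 0 0 0", squeeze=50)

```text
time_s: 30.3
tcp_pos: [582.8, 25.0, 126.5]
ee_rot: [[0.127, 0.992, -0.001], [0.992, -0.127, 0.0], [0.0, -0.001, -1.0]]
force: [-5.8, 0.3, 4.7]
grip_width: 0.604
```

apply_moves(motion="1 0 0 -0.03 0; 1 0 0 -0.05 0; 1 0 0 -0.05 0; 1 0 0 -0.05 0")

```text
time_s: 30.63
tcp_pos: [583.4, 24.6, 129.0]
ee_rot: [[0.127, 0.992, -0.001], [0.992, -0.127, -0.0], [-0.0, -0.001, -1.0]]
force: [-0.4, 0.0, -6.5]
grip_width: 0.605
```

apply_moves(motion="1 -0.1 0 0 0; 1 -0.2 0 0 0; 1 -0.3 0 0 0; 1 -0.3 0 0 0; 1 -0.3 0 0 0")

```text
time_s: 31.05
tcp_pos: [580.5, -0.8, 129.3]
ee_rot: [[0.129, 0.992, -0.0], [0.992, -0.129, -0.001], [-0.001, -0.0, -1.0]]
force: [0.7, 0.8, -5.4]
grip_width: 0.606
```

apply_moves(motion="1 -0.25 0 0 0; 1 -0.5 0 0 0; 1 -0.75 0 0 0; 1 -1 0 0 0; 1 -1 0 0 0")

```text
time_s: 31.47
tcp_pos: [569.7, -84.5, 129.4]
ee_rot: [[0.133, 0.991, -0.0], [0.991, -0.133, -0.003], [-0.004, 0.0, -1.0]]
force: [0.4, -2.2, -7.4]
grip_width: 0.604
```

apply_moves(motion="1 -0.2 0 0 0; 1 -0.4 0 0 0; 1 -0.4 0 0 0; 1 -0.4 0 0 0")

```text
time_s: 31.8
tcp_pos: [566.3, -111.3, 129.4]
ee_rot: [[0.129, 0.992, 0.0], [0.992, -0.129, -0.0], [-0.0, 0.0, -1.0]]
force: [0.1, 0.3, -6.1]
grip_width: 0.606
```

apply_moves(motion="1 0 0 -0.35 0; 1 0 0 -0.7 0; 1 0 0 -1 0; 1 0 0 -1 0; 1 0 0 -1 0")

```text
time_s: 32.22
tcp_pos: [567.9, -109.0, 210.7]
ee_rot: [[0.125, 0.992, 0.004], [0.992, -0.125, 0.0], [0.001, 0.004, -1.0]]
force: [-0.3, 0.2, -7.8]
grip_width: 0.605
```

apply_moves(motion="1 0 0 -0.2 0; 1 0.3 -0.15 -0.2 0; 1 0.65 -0.3 -0.2 0; 1 1 -0.42 -0.2 0; 1 1 -0.42 -0.2 0")

```text
time_s: 32.63
tcp_pos: [540.3, -17.3, 222.9]
ee_rot: [[0.117, 0.993, -0.005], [0.993, -0.117, 0.006], [0.005, -0.006, -1.0]]
force: [0.3, 2.6, -6.4]
grip_width: 0.605
```

apply_moves(motion="1 0.35 -0.15 0 0; 1 0.7 -0.3 0 0; 1 1 -0.42 0 0; 1 1 -0.42 0 0")

```text
time_s: 32.97
tcp_pos: [516.8, 65.0, 223.2]
ee_rot: [[0.117, 0.993, -0.005], [0.993, -0.117, 0.004], [0.003, -0.005, -1.0]]
force: [-1.1, 1.5, -6.4]
grip_width: 0.607
```

apply_moves(motion="1 0.35 -0.15 0 0; 1 0.7 -0.3 0 0; 1 1 -0.42 0 0; 1 1 -0.42 0 0")

```text
time_s: 33.3
tcp_pos: [493.5, 148.1, 223.6]
ee_rot: [[0.118, 0.993, -0.004], [0.993, -0.118, 0.004], [0.003, -0.004, -1.0]]
force: [-0.3, 1.1, -6.6]
grip_width: 0.603
```

apply_moves(motion="1 0.35 -0.15 0 0; 1 0.7 -0.3 0 0; 1 1 -0.42 0 0; 1 1 -0.42 0 0; 1 1 -0.42 0 0; 1 1 -0.42 0 0; 1 1 -0.42 0 0")

```text
time_s: 33.88
tcp_pos: [473.5, 222.8, 224.3]
ee_rot: [[0.128, 0.992, -0.002], [0.992, -0.128, -0.001], [-0.002, -0.001, -1.0]]
force: [0.2, -0.9, -6.1]
grip_width: 0.602
```

apply_moves(motion="1 0.125 0 0.2 0; 1 0.125 0 0.6 0; 1 0.125 0 1 0; 1 0.125 0 1 0")

```text
time_s: 34.22
tcp_pos: [470.9, 230.4, 139.3]
ee_rot: [[0.129, 0.992, -0.01], [0.992, -0.129, -0.006], [-0.007, -0.009, -1.0]]
force: [-1.3, -1.4, -7.5]
grip_width: 0.601
```

apply_moves(motion="1 0 0 0.3 0; 1 0 0 0.6 0; 1 0 0 0.85 0; 1 0 0 1 0; 1 0 0 1 0; 1 0 0 1 0")

```text
time_s: 34.72
tcp_pos: [475.4, 233.8, 65.8]
ee_rot: [[0.128, 0.992, -0.0], [0.992, -0.128, -0.0], [-0.0, -0.0, -1.0]]
force: [0.3, 0.6, -5.4]
grip_width: 0.607
```

apply_moves(motion="1 0 0 0.15 0; 1 0 0 0.3 0; 1 0 0 0.4 0; 1 0 0 0.47 0; 1 0 0 0.47 0; 1 0 0 0.47 0; 1 0 0 0.47 0")

```text
time_s: 35.3
tcp_pos: [475.2, 234.4, 27.9]
ee_rot: [[0.127, 0.992, 0.0], [0.992, -0.127, 0.0], [0.0, 0.0, -1.0]]
force: [0.4, 0.2, -6.2]
grip_width: 0.603
```

apply_moves(motion="1 0 0 0.015 0; 1 0 0 0.03 0; 1 0 0 0.045 0; 1 0 0 0.045 0; 1 0 0 0.045 0")

```text
time_s: 35.72
tcp_pos: [475.2, 234.3, 24.3]
ee_rot: [[0.127, 0.992, 0.0], [0.992, -0.127, 0.0], [0.0, 0.0, -1.0]]
force: [1.0, 1.0, -5.1]
grip_width: 0.601
```

apply_moves(motion="1 0 0 0.012 0; 1 0 0 0.024 0; 1 0 0 0.024 0; 1 0 0 0.024 0")

```text
time_s: 36.05
tcp_pos: [475.8, 234.3, 23.5]
ee_rot: [[0.127, 0.992, 0.001], [0.992, -0.127, 0.0], [0.0, 0.001, -1.0]]
force: [-0.8, -2.1, 7.0]
grip_width: 0.601
```

Contact; release, rise and check.

apply_moves(motion="0.1 0 0 0 0; -0.2 0 0 0 0; -0.5 0 0 0 0; -1 0 0 0 0; -1 0 0 0 0; -1 0 0 0 0")

```text
time_s: 36.55
tcp_pos: [475.2, 234.4, 22.4]
ee_rot: [[0.127, 0.992, 0.0], [0.992, -0.127, 0.0], [0.0, 0.0, -1.0]]
force: [-0.2, -0.2, 0.2]
grip_width: 1.003
```

apply_moves(motion="-1 0 0 -0.2 0; -1 0 0 -0.5 0; -1 0 0 -0.8 0; -1 0 0 -1 0; -1 0 0 -1 0; -1 0 0 -1 0")

```text
time_s: 37.05
tcp_pos: [475.8, 234.6, 103.1]
ee_rot: [[0.127, 0.992, 0.002], [0.992, -0.127, 0.001], [0.001, 0.002, -1.0]]
force: [-0.5, -0.2, -1.1]
grip_width: 1.0
```

apply_moves(motion="-1 0 0 -0.4 0; -1 0 0 -0.8 0; -1 0 0 -1 0; -1 0 0 -1 0; -1 0 0 -1 0; -1 0 0 -1 0; -1 0 0 -1 0; -1 0 0 -1 0")

```text
time_s: 37.72
tcp_pos: [474.0, 233.7, 180.6]
ee_rot: [[0.127, 0.992, -0.003], [0.992, -0.127, -0.001], [-0.002, -0.003, -1.0]]
force: [0.1, 0.7, -0.3]
grip_width: 1.006
```

apply_moves(motion="-1 -0.4 0 0 0; -1 -0.8 0 0 0; -1 -0.8 0 0 0; -1 -0.8 0 0 0; -1 -0.8 0 0 0; -1 -0.8 0 0 0")

```text
time_s: 38.22
tcp_pos: [466.8, 171.9, 182.0]
ee_rot: [[0.126, 0.992, -0.0], [0.992, -0.126, 0.001], [0.001, -0.0, -1.0]]
force: [-0.7, 0.1, -0.9]
grip_width: 1.003
```

```bash
python3 look.py; python3 pin.py; python3 guard.py; python3 - <<'E'
from h import *
st=r.read_state();w=r.camera("wrist");cv2.imwrite("pics/w15.png",w)
s=r.camera("scene");cv2.imwrite("pics/s15.png",s)
y=cv2.inRange(cv2.cvtColor(w,cv2.COLOR_BGR2HSV),(18,110,60),(35,255,255))
n,l,q,c=cv2.connectedComponentsWithStats(y);print([(q[k],c[k]) for k in range(1,n) if q[k][4]>80])
print("collar pred",[proj("wrist",pose((489,310,-.13),(x,yy,70)),st) for x in(-26,26) for yy in(-14,14)])
print("shield pred",[proj("wrist",pose((475.5,234.3,-.13),(x,yy,70)),st) for x in(-26,26) for yy in(-18,18)])
a=cv2.resize(w[20:260,180:460],(467,400));b=cv2.resize(s[90:310,210:395],(333,396))
cv2.imwrite("pics/fin.png",np.hstack([a,cv2.copyMakeBorder(b,0,4,0,0,0)]))
E
```

```text
[466.795 171.864 182.014] [-0.729  0.123 -0.931] [-0.002 -0.025 -0.005]
along 10.198501058807677 lat [-100.184  132.479  -81.638]
[(array([ 21,  33,  21,  14, 108], dtype=int32), array([324.981, 224.778]))]
[(array([ 20,  34,  19,  17, 180], dtype=int32), array([249.617, 273.144]))]
[(array([ 20,  34,  19,  17, 178], dtype=int32), array([249.039, 273.247]))]
[(array([ 303,   15,   64,   44, 1852], dtype=int32), array([333.752,  37.596]))]
collar pred [array([299.147,  44.896]), array([299.615,  13.436]), array([363.279,  45.554]), array([363.107,  14.141])]
shield pred [array([294.63 , 141.891]), array([294.428,  98.239]), array([357.916, 142.238]), array([358.616,  98.6  ])]
```

```bash
python3 - <<'E'
from h import *
w=cv2.imread("pics/w15.png");g=cv2.cvtColor(w,cv2.COLOR_BGR2GRAY).astype(int)
print("row136",g[136,270:385:2]);print("row120",g[120,270:385:2]);print("col300",g[80:180:2,300]);print("col352",g[80:180:2,352])
y=cv2.inRange(cv2.cvtColor(w,cv2.COLOR_BGR2HSV),(18,110,60),(35,255,255))
for v in range(15,60,5):
    x=np.where(y[v,290:380])[0]+290;print(v,x.min() if len(x) else None,x.max() if len(x) else None)
E
```

```text
row136 [215 212 214 213 213 216 216 214 213 215 215 215 213 206 155 153 152 151
 153 151 152 152 153 153 150 152 153 152 152 154 153 152 151 154 152 152
 153 157 156 155 156 158 157 156 155 188 215 216 217 216 217 217 216 215
 216 180 118 205]
row120 [216 212 214 215 214 216 217 216 216 214 216 216 215 205 157 157 153 131
 110 110 110 111 110 112 112 112 114 112 112 114 114 115 111 113 114 113
 112 114 115 115 112 117 155 159 157 177 217 217 217 217 217 218 217 217
 217 215 158 152]
col300 [216 216 216 217 216 215 216 216 196 157 156 156 155 155 156 155 155 155
 154 155 157 153 155 151 155 151 153 151 153 152 145 132 126 124 124 123
 122 115 116 117 103 105 106  98  99  97  99  98 100 102]
col352 [217 218 217 216 217 217 217 216 205 160 156 156 155 154 125 113 115 116
 118 115 117 117 110 122 118 141 157 157 158 156 185 216 217 217 217 216
 216 216 216 168 201 177 172 174 174 172 170 130 104 103]
15 304 342
20 303 365
25 304 365
30 303 365
35 303 365
40 303 365
45 303 365
50 305 362
55 308 359
```

```bash
python3 -c "
from workcell import r
print(r.finish_job(), r.read_state()['time_s'])"
```

```text
the job is handed in; nothing more can be done
the job is handed in; nothing more can be done
```

I finished every step of the task and handed the job in at about 38.4 s of the 72 s allowed. `finish_job` gave no verdict.

- **Punch and pin:** I took the punch from the small black holder. I tilted it to 34.8° in the grip by levering it gently against the holder's rim, since the tool itself can only point down. Then I pushed the pin about 40 mm along its axis, with up to about 15 N. It dropped into the kidney dish, and the gripper never came near it.
- **Punch back in its holder:** I straightened the punch against the tube wall and lowered it in. In the last picture its guard was within 0.6 px of where it started.
- **Collar and shield block:** I slid the collar and then the shield block off the bar's free end and set both in the tray, about 38 mm either side of its centre. I released each one once the force reading showed it resting on the floor.

**Last checks:** By pixel measurement, the tops of both blocks were 66 mm above the tray floor and within about 2 to 3 mm of where I aimed. The pin was still lying in the dish, the gripper was clear of everything, and none of the checks disagreed.

**What I could not see:** The final composite picture was refused because I had used all 12 views, so the final state was checked by pixel measurements only. I did not measure the dish, lead pot, survey meter or needle carton again at the end. No move came close to the pot, meter or carton.

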